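Latch the gate of the hot-work bay

TASK

The guard gate of the hot-work bay on the jeweller's bench stands open. Lift its brass latch bar by the red thumb disc, swing the gate shut with the bar held up over the striker, feel gently for the back plate of the catch without forcing it, and let the bar drop fully down behind the striker so that it holds the gate shut when you let go. Leave the other things on the bench where they are.

Things in the scene. Friction and masses are not known exactly. Their poses are not given: they have to be found in the camera images.
- stand: Fixed hot-work bay: dark steel base plate 260 x 400 x 10 mm, low aluminium screens, a blue post each side of the gateway. Origin on the table in the middle of the gateway; x points through the gateway into the bay (the way the gate closes), y along the shut gate from hinge to latch post, z up. The hinge axis is at x = 0, y = -130 mm.
- gate_hinge (a point): Point on the gate's vertical hinge axis, 145 mm above the table. Its axes turn with the gate: x = the gate's normal (towards the bay), y = along the gate from the hinge to the free edge. The gate is a blue steel frame 12 mm thick, 215 mm long, its top 155 mm above the table. It is a little stiff and stays where it is left.
- gate (a joint): Gate angle (rad): 0 = in line with the gateway, positive = open towards the robot (anticlockwise from above). With the bar in the catch it is between -0.07 and 0.07, depending on the catch's setting; with the bar in front of the striker it cannot get below 0.09.
- latch (a joint): Angle of the brass latch bar (rad): 0 = level, where gravity brings it against a rigid stop; positive = free end lifted, at most 0.42. It must be above 0.12 to pass over the striker (0.2 to 0.35 is right: at any lift the bar still meets the back plate). Lying on top of the striker it reads about 0.11.
- latch_pivot (a point): Pivot of the latch bar, on the robot's side of the gate: 130 mm from the hinge axis along the gate, 12 mm in front (-x) of its middle plane, 145 mm above the table. The bar turns about the gate's normal; it is 8 mm thick along the normal, 14 mm high, about 120 g, and its free end is 137 mm beyond the pivot.
- thumb_disc (a point): Centre of the red thumb disc standing up from the bar, 24 mm across, 10 mm thick along the gate's normal: pinch it from above, a finger on each side of the gate's plane. 60 mm beyond the pivot along the bar and 38 mm above the bar's middle line (183 mm above the table when level). Bar top 31 mm, gate top 28 mm below it.
- catch_mid (a point): Middle setting of the catch: point in the slot's middle plane at the height of the level bar, fixed to the latch post; axes as the stand's. The catch itself is clamped up to 14 mm nearer or farther along x, differently each time and not measured: feel for it. The bar meets its back plate as a firm stop; more than 16 N between bar and catch damages it.
- striker_mid (a point): Top middle of the striker when the catch is at its middle setting, fixed to the post, 150 mm above the table. Along x the catch has: the square steel striker, 30 mm long and 12 mm higher than the level bar's underside, the open slot 12 mm wide, and the upright back plate up to 192 mm above the table. It is 26 mm wide along y.
- buffer_mid (a point): Where the sprung black rubber buffer first meets the gate's free end. From a gate angle of about 0.11 rad it resists closing, 2 N at first and 0.2 N more per mm, 205 mm from the hinge, and pushes the gate back. It ends up holding the dropped bar against the striker; if let go earlier, the bar may jam half-way down.
- post: Blue latch post 185 mm high at the gate's free end, fixed, carrying the catch and the buffer. Origin on the table, 150 mm from the stand's origin along its y; axes as the stand's.
- crucible: white ceramic crucible bowl on the fire brick inside the bay, 56 mm wide, 35 mm high; origin under its centre
- flux_jar: amber glass jar with white cap, 52 mm wide, 65 mm high; origin under its centre
- red_tube: red plastic tube standing upright, 24 mm wide, 75 mm high; origin under its centre
- ring_cone: steel ring-sizing cone standing on a round foot 48 mm wide, 110 mm high; origin under its centre
- bench_hammer: hammer with light wooden handle lying flat, about 240 mm long; origin under its middle
- needle_driver: thin screwdriver with dark wooden handle lying flat, about 170 mm long; origin under its middle
- steel_block: flat steel bench block, 60 x 60 x 22 mm; origin under its centre

How it is judged:
On the way, in this order (a step that is already met when the one before it is completed fails the run):
1. the latch bar is lifted while the gate is still open (value of joint latch above 0.1 rad and value of joint gate above 0.085 rad), for 0.1 s.
2. the lifted bar is carried over the striker (value of joint latch above 0.11 rad and value of joint gate below 0.08 rad), for 0.1 s.
At the end, for the whole second after the job is handed in: The gate is shut (angle below 0.08 rad) with the latch bar fully down (below 0.05 rad) in the slot behind the striker, both at rest, and nothing touched by the robot (value of joint gate below 0.08 rad and value of joint latch below 0.05 rad and not (velocity of joint gate below -0.05 rad/s) and velocity of joint each of gate, latch below 0.05 rad/s).
It fails at once if the latch bar is pressed against the catch with more than 16 N (contact force between latch and post above 16 N).
It fails at once if a bystander is moved by more than 30 mm (distance of any of crucible, flux_jar, red_tube, ring_cone, bench_hammer, needle_driver, steel_block from where it was at the start of the episode above 0.03 m).
It also fails if it takes over 58 s, if anything falls off the work surface, if the arm or the gripper's body presses on something with over 40 N, if the wrist force passes 120 N, or if a joint passes its speed limit or range.

ROBOT

A 6-joint arm with a two-finger parallel gripper is mounted at the origin on the work surface. World frame = base frame: x ahead of the robot, y to its left, z up, the work surface at z = 0. Lengths are in m, angles in rad, forces in N, time in s.
With the tool pointing down it reaches from about 0.325 to 0.85 m from the base axis. Payload 15.5 kg.
Tool frame: the origin (TCP) lies where the fingers leave the gripper's body, on its centre line; the fingertips stand 78 mm ahead of it and the grasp point (between the pads) lies 60 mm ahead of it; z points along the fingers, y is the direction in which the jaws open and shut (so a half turn about z gives the same grasp; the last joint's range is limited). The gripper opens to 91 mm and grips with 3 to 60 N. Pads are 32 mm wide; open, the fingers measure 118 mm over their backs; the gripper's body (76 mm by 178 mm) begins 60 mm behind the grasp point.
Start: joints at [-1.234, 0.494, 1.345, -0, 1.302, -0.096], TCP at [0.262, -0.568, 0.292] pointing down, gripper open.
Joint ranges: [-2.91, 2.91], [-0.82, 2.16], [0.22, 2.67], [-1.22, 4.37], [0.12, 2.79], [-3.08, 3.08]. Speed limits (rad/s): [1.89, 1.89, 2.57, 3.01, 3.01, 3.01].

INTERFACE

Orientations are given as a unit quaternion [x, y, z, w].
In Python, from station import read_state, eyes, job_done, finder gives the robot as it stands.
- The arm moves only by the tool arm_command, never from a script. Its argument "rows" is a list of rows, each a list of 3 entries, a list of its own where there are three numbers: the turn, a rotation vector about the tool's x, y, z in degrees, then the shift along the tool's x, y, z in mm, then the finger opening in mm, from 0 to 91.2. In form: [[[rx, ry, rz], [tx, ty, tz], fingers], ...]. A call has 1 to 8 rows; each row shifts and turns the pose as measured when the row begins, along the tool's axes as they then stand; what a row does not reach is not made up. A row lasts 1/10 s, in which the tool goes at most 50 mm and 8.59 degrees, less where a joint would pass 70% of its speed; a pose out of reach is approached as far as the arm can. A call is refused whole if a number of a shift passes 50 or a number of a turn 8.59, either way. A call with a gripper value outside its range is refused whole. The fingers move at their own pace and stop on an object; "grip_force" is the grip in N (left out, the last holds). Time passes only in rows, so rows that do not move let the fingers close. It gives the time, the measured TCP pose, the force and the opening at its end, in the units of the state.
- read_state(): the state, without advancing time (a new reading comes with each control period).
- eyes.capture(name): name is "side" or "top"; returns a dict with "pixels" (384x512x3 uint8, red, green, blue), "z_map" (384x512 float32, m along the optical axis (not along the pixel's ray), 0 where there is no reading), "fx", "fy", "cx", "cy" (pixels), "rvec" (rotation vector, rad) and "tvec" (3), from world to camera coordinates, as OpenCV has them. Camera axes: x right, y down, z forward; pixel columns grow to the right and rows downward; lengths in m; the calibration is good to about 2 mm. A picture is of the moment at which its call begins.
- job_done(): hands the job in, once; it reports no verdict.
Trained networks look in a picture, given as the dict that the camera call returned (one of the last four; its "shot" number tells which), for a name from the list of things; names that differ only in an ending like _2 or _b are one class to them, and where a whole thing is asked for, a point or a joint stands for the part that bears it (a point fixed in the world has none). Each returns a list of dicts, best first, with "confidence" (0 to 1); they miss things now and then, are a little off and sometimes report something else, mostly with a low value. They report only what shows in the picture. A call takes as long as a camera call.
- finder.outline_of(picture, target): "region" (384x512 bool, what is visible of it) and "box" ([left, top, right, bottom] in pixels, round what is visible of it).
The state is a dict: "time_s": time; "joints": joint angles; "qvel": joint speeds; "joint_torque": joint torques, N m; "tcp_pos": TCP position; "orientation": TCP orientation; "wrist_force": force on the tool from outside, world axes, zero at the start; "ft_torque": the same for the moment, N m; "finger_gap": finger opening in m.
Only numpy, scipy, OpenCV 4.12 (cv2) and the standard library are available. Lean on these libraries where they do the work, as an engineer would, in place of code of your own. Each camera call takes 0.05 s, during which the arm holds its last target.

## Working session

There is one attempt and no reset: what is moved stays moved. The work goes in short steps, Python scripts to look and compute and a tool call to move; the robot and the scene stay as the last step left them, time stands still between calls to the robot, and variables do not carry over. Pictures are saved under pics/ and viewed, and the job is handed in when it is done.

Besides the shell and the picture viewer there is one more tool, called after ">>>" by a JSON object that holds its "fn" and its "kwargs". arm_command: Moves the arm, as the interface text tells. Its arguments: {"type":"object","properties":{"rows":{"type":"array"},"grip_force":{"type":"number"}},"required":["rows"]}

```bash
mkdir -p pics; ls
cat > h.py <<'E'
import numpy as np, cv2
from station import read_state, eyes, job_done, finder
from scipy.spatial.transform import Rotation as R
def cap(n,save=None):
    p=eyes.capture(n)
    if save: cv2.imwrite('pics/'+save, cv2.cvtColor(p['pixels'],cv2.COLOR_RGB2BGR))
    return p
def world(p,mask=None):
    z=p['z_map']; v,u=np.indices(z.shape)
    X=np.stack([(u-p['cx'])/p['fx']*z,(v-p['cy'])/p['fy']*z,z],-1)
    Rm=R.from_rotvec(np.ravel(p['rvec'])).as_matrix()
    W=(X-np.ravel(p['tvec']))@Rm
    if mask is None: return W
    m=mask&(z>0); return W[m]
def proj(p,P):
    K=np.array([[p['fx'],0,p['cx']],[0,p['fy'],p['cy']],[0,0,1.]])
    return cv2.projectPoints(np.float64(P).reshape(-1,1,3),np.float64(p['rvec']),np.float64(p['tvec']),K,None)[0].reshape(-1,2)
E
python3 - <<'E'
from h import *
np.set_printoptions(precision=4,suppress=True)
s=read_state(); print(s)
for n in('side','top'):
    p=cap(n,n+'0.png')
    np.savez(n+'0.npz',**{k:v for k,v in p.items()})
    for t in['stand','gate','latch','thumb_disc','post','flux_jar','red_tube']:
        for o in finder.outline_of(p,t)[:2]:
            W=world(p,o['region']); 
            print(n,t,round(o['confidence'],2),o['box'],len(W),np.median(W,0) if len(W) else '', W.min(0) if len(W) else '', W.max(0) if len(W) else '')
            if t in('gate','latch','thumb_disc','post'): np.savez(f'{n}_{t}.npz',W=W,r=o['region']) if o is finder else None
E
```

```text
pics
{'time_s': 0.0, 'joints': array([-1.2345,  0.4941,  1.3461,  0.    ,  1.3025, -0.0955]), 'qvel': array([ 0.0006,  0.0009, -0.0003, -0.0013, -0.0001, -0.0003]), 'joint_torque': array([ -0.0025, -87.8813, -38.1859,   0.0704,   0.0533,  -0.0001]), 'tcp_pos': array([ 0.2615, -0.5674,  0.2917]), 'orientation': array([ 0.9768,  0.2142, -0.0001, -0.0006]), 'wrist_force': array([ 0.7455, -0.2961, -0.7573]), 'ft_torque': array([-0.0343,  0.0267, -0.0637]), 'finger_gap': 0.09079871590652391}
side stand 0.6 [177.7, 145.4, 281.1, 247.6] 5709 [ 0.6865 -0.0837  0.0399] [ 0.4532 -0.4077 -0.0052] [0.8604 0.1189 0.1953]
side gate 0.71 [261.7, 162.2, 272.2, 224.7] 398 [ 0.5084 -0.057   0.1461] [ 0.4579 -0.2105 -0.0052] [0.5736 0.0349 0.1953]
side latch 0.6 [267.9, 181.9, 274.3, 213.9] 83 [ 0.4803 -0.0179  0.1516] [ 0.4529 -0.0863  0.1392] [0.5113 0.0436 0.1953]
side latch 0.59 [222.4, 181.5, 236.4, 194.6] 114 [ 0.6868 -0.0982  0.0638] [ 0.6562 -0.1158  0.044 ] [ 0.7056 -0.0591  0.0777]
side thumb_disc 0.39 [270.4, 179.0, 274.3, 210.3] 54 [ 0.4847 -0.026   0.1541] [ 0.4579 -0.2113  0.0077] [0.5398
[... 917 characters left out ...]
, 216.4] 7958 [ 0.6845 -0.0995  0.0126] [ 0.4548 -0.2876 -0.0036] [0.8058 0.1122 0.1979]
top latch 0.52 [240.8, 201.8, 269.6, 214.5] 58 [ 0.4821 -0.0256  0.1538] [ 0.4547 -0.0587  0.0019] [0.497  0.0313 0.1979]
top post 0.65 [222.8, 155.8, 257.9, 196.5] 696 [0.5838 0.052  0.125 ] [ 0.5173 -0.0073  0.0053] [0.6709 0.0972 0.1998]
top flux_jar 0.77 [100.5, 194.3, 123.8, 207.0] 249 [0.513  0.4867 0.0617] [ 0.4876  0.4707 -0.0056] [0.5383 0.5202 0.0717]
top flux_jar 0.47 [241.5, 195.4, 284.9, 216.5] 121 [ 0.485  -0.0286  0.1527] [ 0.4516 -0.1069 -0.0058] [0.5196 0.038  0.1979]
top red_tube 0.41 [127.5, 222.7, 138.6, 228.5] 79 [0.4245 0.4028 0.0671] [ 0.4138  0.3974 -0.0003] [0.4351 0.4211 0.0803]
```

Run:
```python
import cv2,numpy as np
a=cv2.imread('pics/side0.png')[130:280,150:350]; b=cv2.imread('pics/top0.png')[90:240,190:390]
cv2.imwrite('pics/c0.png',np.vstack([cv2.resize(x,None,fx=2,fy=2,interpolation=cv2.INTER_CUBIC) for x in (a,b)]))
cv2.imwrite('pics/d0.png',np.hstack([cv2.resize(cv2.imread(f'pics/{n}0.png'),(400,300)) for n in('side','top')]))
```

```text
(no output)
```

View pics/c0.png

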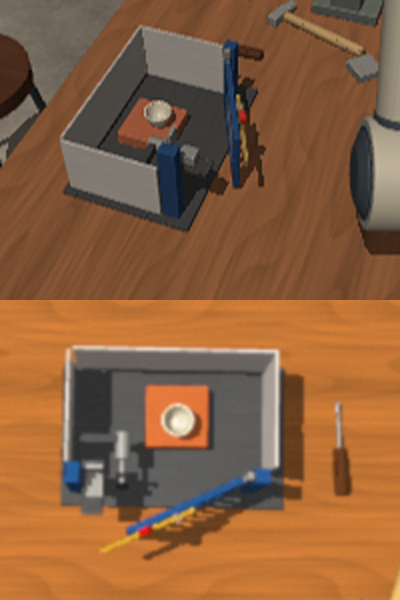

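View pics/d0.png

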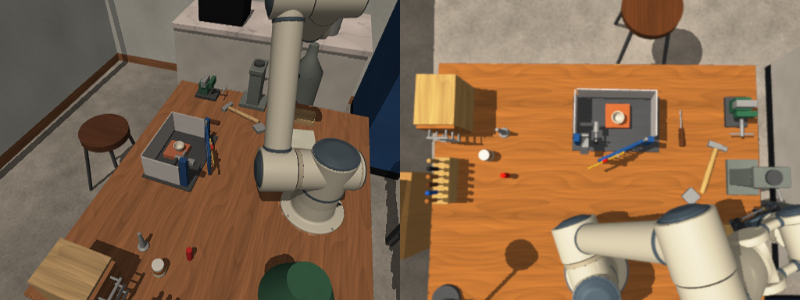

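The top view shows the gate open by about 25°, with the hinge at right (crop 262,477), the red disc at (145,530) and the latch post at (72,475). Next I'll measure these by colour and depth.

```bash
cat > m.py <<'E'
from h import *
np.set_printoptions(precision=4,suppress=True)
def masks(p):
    h=cv2.cvtColor(p['pixels'],cv2.COLOR_RGB2HSV).astype(int); H,S,V=h[...,0],h[...,1],h[...,2]
    blue=(H>100)&(H<125)&(S>120); red=((H<4)|(H>174))&(S>190)&(V>90); yel=(H>20)&(H<32)&(S>140)&(V>90)
    return blue,red,yel
def lin(A): # fit xy line
    l=cv2.fitLine(A[:,:2].astype(np.float32),cv2.DIST_HUBER,0,0.001,0.001).ravel(); return l
E
python3 - <<'E'
from m import *
for n in('top','side'):
    p=dict(np.load(n+'0.npz',allow_pickle=True)); W=world(p)
    b,r,y=masks(p)
    roi=(W[...,0]>.4)&(W[...,0]<.7)&(abs(W[...,1]+.07)<.23)
    z=W[...,2]
    A=W[b&roi&(z>.145)&(z<.165)]; l=lin(A); print(n,'gatetop',len(A),A[:,:].mean(0),l,np.degrees(np.arctan2(l[1],l[0])),A.min(0),A.max(0))
    B=W[b&roi&(z>.172)&(z<.205)]
    for sel in(B[:,1]>-.06,B[:,1]<-.06):
        q=B[sel]; print(' posttop',len(q),q.mean(0) if len(q) else '',q.min(0) if len(q) else '',q.max(0)if len(q) else '')
    q=W[r&roi&(z>.13)]; print(' red',len(q),q.mean(0) if len(q) else'',np.median(q,0),q.min(0),q.max(0)); print(np.argwhere(r&roi).mean(0) )
    q=W[y&roi&(z>.13)]; print(' yel',len(q),q.mean(0),lin(q),q.min(0),q.max(0))
    # screens/base plate: 
    q=W[roi&(abs(z-.01)<.004)]; print(' base',len(q))
E
```

```text
top gatetop 189 [ 0.5349 -0.1131  0.1551] [ 0.4035 -0.915   0.5373 -0.1192] -66.20557 [ 0.4838 -0.2308  0.1455] [0.5878 0.0711 0.162 ]
 posttop 86 [0.5779 0.0829 0.1849] [0.5618 0.0722 0.1743] [0.5964 0.0948 0.1919]
 posttop 47 [ 0.5726 -0.2195  0.176 ] [ 0.5625 -0.2301  0.1724] [ 0.5856 -0.2102  0.182 ]
 red 10 [ 0.4864 -0.033   0.1943] [ 0.4852 -0.0333  0.1942] [ 0.4822 -0.0381  0.1916] [ 0.4915 -0.0256  0.1979]
[204.6 262.4]
 yel 14 [ 0.4949 -0.0526  0.1516] [ 0.4157 -0.9095  0.4934 -0.0488] [ 0.4579 -0.1105  0.1479] [0.5231 0.0281 0.156 ]
 base 2763
side gatetop 179 [ 0.5392 -0.0557  0.1537] [ 0.0814  0.9967  0.5464 -0.084 ] 85.330345 [ 0.4819 -0.2225  0.1459] [0.5919 0.1036 0.1647]
 posttop 77 [0.5761 0.0905 0.1817] [0.5593 0.0739 0.1725] [0.5946 0.1026 0.1878]
 posttop 17 [ 0.5718 -0.2169  0.1743] [ 0.5616 -0.2261  0.1726] [ 0.5835 -0.2059  0.1771]
 red 15 [ 0.4823 -0.0231  0.1902] [ 0.4817 -0.022   0.1902] [ 0.4776 -0.0294  0.184 ] [ 0.488  -0.0163  0.1953]
[188. 271.]
 yel 2 [0.4706 0.0088 0.1521] [ 0.3237 -0.9462  0.4706  0.0088] [0.4697 0.0061 0.1516] [0.4715 0.0115 0.1527]
 base 1142
```

Run:
```python
import cv2,numpy as np
a=cv2.imread('pics/top0.png')[165:225,215:335]
cv2.imwrite('pics/e0.png',cv2.resize(a,None,fx=6,fy=6,interpolation=cv2.INTER_NEAREST))
```

```text
(no output)
```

View pics/e0.png

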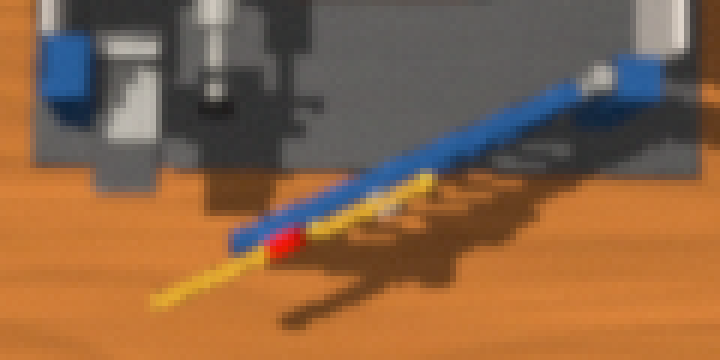

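```bash
cat > plan.py <<'E'
from m import *
S=-0.018            # stand yaw
H=np.array([.572,-.197])  # hinge
def frame(g,q,dh=.002,back=0.,du=0.):
    """desired TCP pos, R for gate angle g (rel stand), latch q; dh grasp height above disc centre"""
    a=g+S; u=np.array([-np.sin(a),np.cos(a),0]); n=np.array([np.cos(a),np.sin(a),0]); zd=np.array([0,0,-1.])
    R0=np.stack([u,n,zd],1)
    piv=np.r_[H,.145]+.130*u-.012*n
    off=R.from_rotvec([0,q,0]).as_matrix()@np.array([.060+du,0,-.038-dh-.060-back])
    return piv+R0@off, R0@R.from_rotvec([0,q,0]).as_matrix()
def rows(path,rnd=1):
    s=read_state(); P=s['tcp_pos']; M=R.from_quat(s['orientation']).as_matrix()
    out=[]
    for (T,Q) in path:
        t=M.T@(T-P)*1000; r=np.degrees(R.from_matrix(M.T@Q).as_rotvec())
        out.append([np.round(r,rnd).tolist(),np.round(t,rnd).tolist()]); P,M=T,Q
    for o in out: print(o)
def interp(T0,Q0,T1,Q1,k):
    d=R.from_matrix(Q0.T@Q1).as_rotvec()
    return [(T0+(T1-T0)*i/k, Q0@R.from_rotvec(d*i/k).as_matrix()) for i in range(1,k+1)]
def gq():
    """estimate gate, and height-based latch from tcp (assuming rigid grip)"""
    from scipy.optimize import least_squares
    s=read_state(); M=R.from_quat(s['orientation']).as_matrix(); 
    f=lambda x: frame(x[0],x[1])[0]-s['tcp_pos']
    x=least_squares(f,[.3,.1]); print('g,q',x.x,'res mm',1000*x.fun,'F',s['wrist_force'],'gap',s['finger_gap'],'t',s['time_s'])
    return x.x
E
python3 - <<'E'
from plan import *
s=read_state(); M=R.from_quat(s['orientation']).as_matrix()
T,Q=frame(.433,0,back=.055); print(T); print(Q)
rows(interp(s['tcp_pos'],M,T,Q,16))
E
```

```text
[ 0.4844 -0.028   0.3   ]
[[-0.4032  0.9151  0.    ]
 [ 0.9151  0.4032  0.    ]
 [ 0.      0.     -1.    ]]
[[0.0, -0.0, -5.6], [26.8, -24.8, -0.5]]
[[0.0, -0.0, -5.6], [29.0, -22.1, -0.5]]
[[0.0, -0.0, -5.6], [31.0, -19.2, -0.5]]
[[0.0, -0.0, -5.6], [32.8, -16.1, -0.5]]
[[0.0, -0.0, -5.6], [34.2, -12.8, -0.5]]
[[0.0, -0.0, -5.6], [35.2, -9.4, -0.5]]
[[0.0, -0.0, -5.6], [36.0, -6.0, -0.5]]
[[0.0, -0.0, -5.6], [36.4, -2.5, -0.5]]
[[0.0, -0.0, -5.6], [36.5, 1.1, -0.5]]
[[0.0, -0.0, -5.6], [36.2, 4.6, -0.5]]
[[0.0, -0.0, -5.6], [35.6, 8.1, -0.5]]
[[0.0, -0.0, -5.6], [34.6, 11.5, -0.5]]
[[0.0, -0.0, -5.6], [33.3, 14.8, -0.5]]
[[0.0, -0.0, -5.6], [31.8, 18.0, -0.5]]
[[0.0, -0.0, -5.6], [29.9, 21.0, -0.5]]
[[0.0, -0.0, -5.6], [27.7, 23.8, -0.5]]
```

>>> {"fn": "arm_command", "kwargs": {"rows": [[[0,0,-5.6],[27,-25,-1],60],[[0,0,-5.6],[29,-22,-1],60],[[0,0,-5.6],[31,-19,-1],60],[[0,0,-5.6],[33,-16,-1],60],[[0,0,-5.6],[34,-13,-1],60],[[0,0,-5.6],[35,-9,-1],60],[[0,0,-5.6],[36,-6,-1],60],[[0,0,-5.6],[36,-2.5,-1],60]], "grip_force": 20}}

```text
time_s: 1.6
tcp_pos: [0.3716, -0.2917, 0.2998]
orientation: [0.815, 0.58, -0.0, 0.002]
wrist_force: [0.7, -0.4, 0.4]
finger_gap: 0.06
```

Run:
```python
from plan import *
s=read_state(); print(s['tcp_pos'],s['time_s'],s['wrist_force']);M=R.from_quat(s['orientation']).as_matrix()
T,Q=frame(.433,0,back=.055)
rows(interp(s['tcp_pos'],M,T,Q,8))
```

```text
[ 0.3716 -0.2917  0.2998] 1.6 [ 0.7418 -0.3566  0.4478]
[[0.0, 0.0, -5.4], [35.8, 2.5, -0.1]]
[[0.0, 0.0, -5.4], [35.4, 5.8, -0.1]]
[[0.0, 0.0, -5.4], [34.7, 9.1, -0.1]]
[[0.0, 0.0, -5.4], [33.7, 12.3, -0.1]]
[[0.0, 0.0, -5.4], [32.4, 15.4, -0.1]]
[[0.0, 0.0, -5.4], [30.8, 18.4, -0.0]]
[[0.0, 0.0, -5.4], [28.9, 21.2, -0.0]]
[[0.0, 0.0, -5.4], [26.8, 23.8, -0.0]]
```

>>> {"fn": "arm_command", "kwargs": {"rows": [[[0,0,-5.4],[36,2.5,0],60],[[0,0,-5.4],[35.5,6,0],60],[[0,0,-5.4],[35,9,0],60],[[0,0,-5.4],[34,12,0],60],[[0,0,-5.4],[32.5,15.5,0],60],[[0,0,-5.4],[31,18.5,0],60],[[0,0,-5.4],[29,21,0],60],[[0,0,-5.4],[27,24,0],60]]}}

```text
time_s: 2.4
tcp_pos: [0.4832, -0.013, 0.3009]
orientation: [0.531, 0.847, -0.001, 0.004]
wrist_force: [-0.0, -0.7, 0.7]
finger_gap: 0.0602
```

Run:
```python
from plan import *
for n in('side','top'): cap(n,n+'1.png')
s=read_state(); print(s['tcp_pos'],s['time_s'],s['wrist_force']);M=R.from_quat(s['orientation']).as_matrix()
rows(interp(s['tcp_pos'],M,*frame(.433,0),5))
a=cv2.imread('pics/side1.png')[130:250,190:350]; b=cv2.imread('pics/top1.png')[130:250,190:350]
cv2.imwrite('pics/c1.png',np.hstack([cv2.resize(x,(400,300),interpolation=cv2.INTER_CUBIC) for x in (a,b)]))
```

```text
[ 0.484  -0.0112  0.3009] 2.5 [ 0.0542 -0.3073 -0.6112]
[[0.0, 0.1, 0.5], [-3.0, -1.4, 11.2]]
[[0.0, 0.1, 0.5], [-3.0, -1.4, 11.2]]
[[0.0, 0.1, 0.5], [-3.0, -1.4, 11.2]]
[[0.0, 0.1, 0.5], [-3.0, -1.3, 11.2]]
[[0.0, 0.1, 0.5], [-3.1, -1.3, 11.2]]
```

View pics/c1.png

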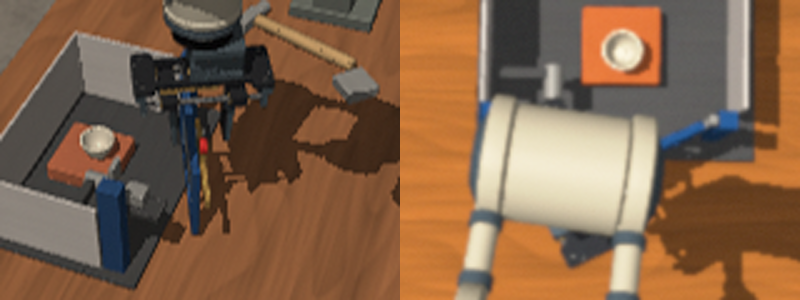

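The side view shows the red disc at about (203,145), between the two fingers. I'll correct the overshoot and go down.

>>> {"fn": "arm_command", "kwargs": {"rows": [[[0,0.2,1],[-8,-4,0],60],[[0,0.2,1],[-7,-3,0],60],[[0,0,0],[0,0,12],60],[[0,0,0],[0,0,14],60],[[0,0,0],[0,0,12],60],[[0,0,0],[0,0,7],60],[[0,0,0],[0,0,1],60],[[0,0,0],[0,0,0],60]]}}

```text
time_s: 3.3
tcp_pos: [0.4834, -0.0372, 0.2544]
orientation: [0.553, 0.833, 0.002, 0.001]
wrist_force: [-0.2, -0.2, 0.1]
finger_gap: 0.06
```

Run:
```python
from plan import *
cap('side','side2.png')
s=read_state(); print(s['tcp_pos'],s['time_s'],s['wrist_force']);M=R.from_quat(s['orientation']).as_matrix()
rows(interp(s['tcp_pos'],M,*frame(.433,0),1))
a=cv2.imread('pics/side2.png')[160:235,210:310]
cv2.imwrite('pics/c2.png',cv2.resize(a,(800,600),interpolation=cv2.INTER_CUBIC))
```

```text
[ 0.4835 -0.0372  0.2546] 3.35 [-1.045  1.189  0.325]
[[0.3, 0.0, -0.9], [8.1, 4.4, 9.6]]
```

View pics/c2.png

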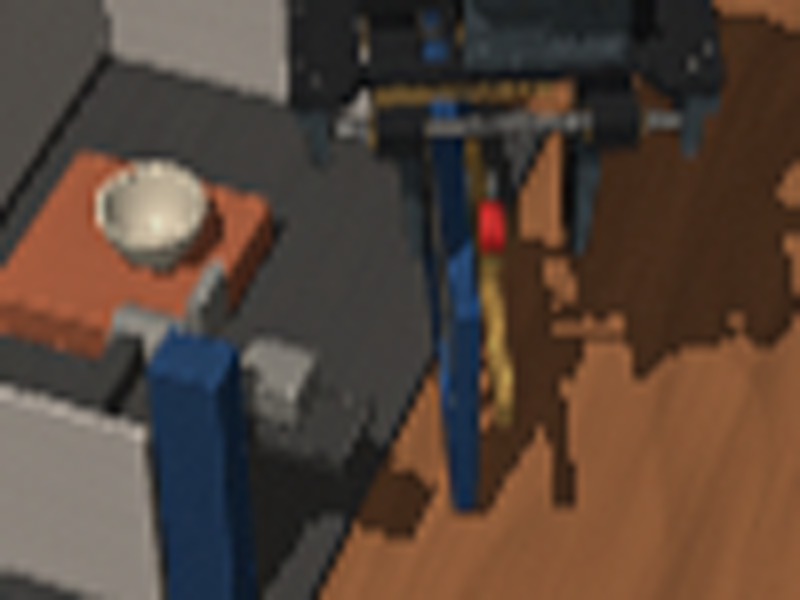

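The disc at (490,225) sits midway between the fingers. Next is the last correction, then closing on it.

>>> {"fn": "arm_command", "kwargs": {"rows": [[[0.3,0,-0.9],[8,4,9.5],50],[[0,0,0],[0,0,0],40],[[0,0,0],[0,0,0],30],[[0,0,0],[0,0,0],18]], "grip_force": 20}}

```text
time_s: 3.75
tcp_pos: [0.4846, -0.0273, 0.2452]
orientation: [0.545, 0.838, -0.0, 0.0]
wrist_force: [0.6, -0.4, -0.1]
finger_gap: 0.0307
```

Run:
```python
from plan import *
s=read_state(); print(s['tcp_pos'],s['time_s'],s['wrist_force'],s['finger_gap']);M=R.from_quat(s['orientation']).as_matrix()
rows(interp(s['tcp_pos'],M,*frame(.433,0),1))
```

```text
[ 0.4846 -0.0273  0.2452] 3.75 [ 0.5834 -0.4254 -0.0504] 0.0307349598735514
[[0.0, 0.0, 0.1], [-0.5, -0.4, 0.2]]
```

>>> {"fn": "arm_command", "kwargs": {"rows": [[[0,0,0],[-0.5,-0.4,0],14],[[0,0,0],[0,0,0],8],[[0,0,0],[0,0,0],4],[[0,0,0],[0,0,0],4],[[0,0,0],[0,0,0],4]], "grip_force": 20}}

```text
time_s: 4.25
tcp_pos: [0.4845, -0.028, 0.2455]
orientation: [0.545, 0.838, 0.0, 0.001]
wrist_force: [-0.3, 1.4, -1.5]
finger_gap: 0.0094
```

Run:
```python
from plan import *
g,q=gq()
s=read_state(); print(s['tcp_pos'],s['time_s'],s['wrist_force'],s['finger_gap'])
print(frame(.433,0)[0])
rows([frame(.433,q) for q in np.linspace(0,.26,7)])
```

```text
g,q [0.4327 0.0026] res mm [ 0.0998 -0.1926 -0.363 ] F [-0.2926  1.4061 -1.4985] gap 0.009427667524249317 t 4.25
[ 0.4845 -0.028   0.2455] 4.25 [-0.2926  1.4061 -1.4985] 0.009427667524249317
[ 0.4844 -0.028   0.245 ]
[[0.0, 0.1, 0.1], [0.0, -0.0, 0.5]]
[[-0.0, 2.5, -0.0], [-4.4, 0.0, -2.5]]
[[-0.0, 2.5, -0.0], [-4.4, -0.0, -2.5]]
[[-0.0, 2.5, -0.0], [-4.4, 0.0, -2.5]]
[[0.0, 2.5, 0.0], [-4.4, -0.0, -2.5]]
[[0.0, 2.5, 0.0], [-4.4, 0.0, -2.5]]
[[0.0, 2.5, 0.0], [-4.4, 0.0, -2.5]]
```

Gripped: the gap is 9.4 mm and the pose is very close to the predicted one. Now I'll lift the bar to about 0.26.

>>> {"fn": "arm_command", "kwargs": {"rows": [[[0,2.5,0],[-4.4,0,-2.5],4],[[0,2.5,0],[-4.4,0,-2.5],4],[[0,2.5,0],[-4.4,0,-2.5],4],[[0,2.5,0],[-4.4,0,-2.5],4],[[0,2.5,0],[-4.4,0,-2.5],4],[[0,2.5,0],[-4.4,0,-2.5],4],[[0,0,0],[0,0,0],4]], "grip_force": 20}}

```text
time_s: 4.95
tcp_pos: [0.4963, -0.0547, 0.2588]
orientation: [0.54, 0.831, 0.074, -0.112]
wrist_force: [-3.2, 2.6, 4.7]
finger_gap: 0.0096
```

Run:
```python
from plan import *
g,q=gq(); s=read_state(); M=R.from_quat(s['orientation']).as_matrix(); print(np.arctan2(-M[2,2]*0+M[2,0],-M[2,2]))
cap('side','side3.png')
a=cv2.imread('pics/side3.png')[160:235,210:310]
cv2.imwrite('pics/c3.png',cv2.resize(a,(800,600),interpolation=cv2.INTER_CUBIC))
rows(interp(s['tcp_pos'],M,*frame(.433,.26),1))
```

```text
g,q [0.432  0.2765] res mm [ 0.1585 -0.298  -1.2452] F [-3.1937  2.6321  4.6874] gap 0.009625614142964964 t 4.95
0.27007328498172817
[[0.1, -0.5, 0.2], [0.8, -0.1, 2.0]]
```

View pics/c3.png

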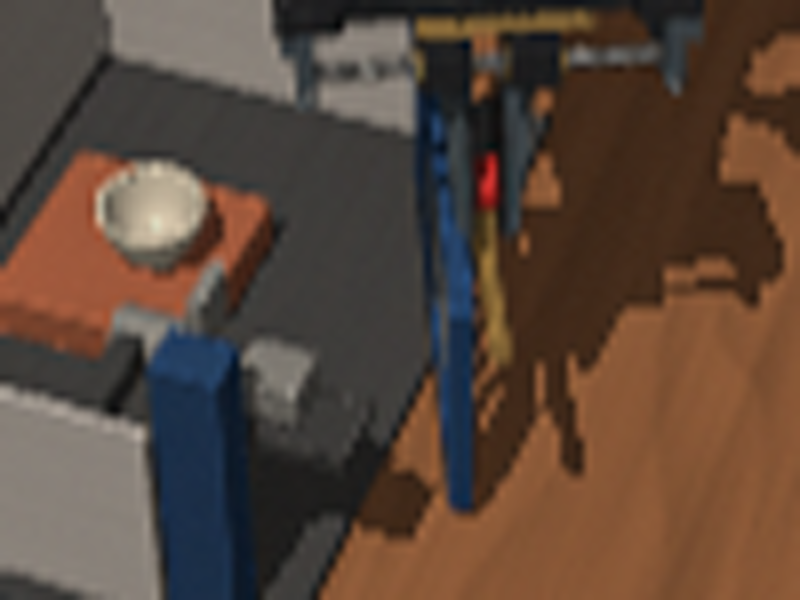

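The bar's tip has risen from row 420 to 350, so it is lifted to about 0.27. Next I'll swing the gate.

Run:
```python
from plan import *
rows([frame(g,.27) for g in np.linspace(.432,.14,9)],2)
```

```text
[[0.04, 0.07, 0.28], [-0.19, 0.08, 1.41]]
[[-0.56, 0.0, 2.02], [0.32, 5.89, 0.09]]
[[-0.56, -0.0, 2.02], [0.32, 5.89, 0.09]]
[[-0.56, 0.0, 2.02], [0.32, 5.89, 0.09]]
[[-0.56, 0.0, 2.02], [0.32, 5.89, 0.09]]
[[-0.56, 0.0, 2.02], [0.32, 5.89, 0.09]]
[[-0.56, 0.0, 2.02], [0.32, 5.89, 0.09]]
[[-0.56, 0.0, 2.02], [0.32, 5.89, 0.09]]
[[-0.56, 0.0, 2.02], [0.32, 5.89, 0.09]]
```

>>> {"fn": "arm_command", "kwargs": {"rows": [[[-0.56,0,2.1],[0.3,6,0.1],4],[[-0.56,0,2.02],[0.3,6,0.1],4],[[-0.56,0,2.02],[0.3,6,0.1],4],[[-0.56,0,2.02],[0.3,6,0.1],4]], "grip_force": 20}}

```text
time_s: 5.4
tcp_pos: [0.5184, -0.0448, 0.2589]
orientation: [0.602, 0.787, 0.082, -0.106]
wrist_force: [-0.1, 0.8, 0.0]
finger_gap: 0.0098
```

Run:
```python
from plan import *
g,q=gq()
rows([frame(g,.27) for g in np.linspace(g,.13,6)],2)
```

```text
g,q [0.282 0.275] res mm [ 0.1217 -0.3456 -1.3441] F [-0.0926  0.8167  0.0289] gap 0.009835407697691156 t 5.4
[[0.06, 0.07, 0.12], [-0.21, 0.03, 1.5]]
[[-0.46, 0.0, 1.68], [0.28, 4.9, 0.08]]
[[-0.46, 0.0, 1.68], [0.28, 4.9, 0.08]]
[[-0.46, 0.0, 1.68], [0.28, 4.9, 0.08]]
[[-0.46, 0.0, 1.68], [0.28, 4.9, 0.08]]
[[-0.46, -0.0, 1.68], [0.28, 4.9, 0.08]]
```

>>> {"fn": "arm_command", "kwargs": {"rows": [[[-0.46,0,1.75],[0.3,5,0.1],4],[[-0.46,0,1.7],[0.3,5,0.1],4],[[-0.46,0,1.7],[0.3,5,0.1],4],[[-0.46,0,1.7],[0.3,4,0.1],4],[[-0.2,0,0.8],[0.3,2,0.1],4]], "grip_force": 20}}

```text
time_s: 5.9
tcp_pos: [0.5401, -0.0384, 0.2588]
orientation: [0.657, 0.742, 0.089, -0.099]
wrist_force: [-0.2, -0.9, -1.8]
finger_gap: 0.0096
```

```bash
cat >> plan.py <<'E'
def st():
    g,q=gq(); s=read_state(); n=np.array([np.cos(g+S),np.sin(g+S),0]); u=np.array([-n[1],n[0],0])
    M=R.from_quat(s['orientation']).as_matrix()
    print('Fn',s['wrist_force']@n,'Fu',s['wrist_force']@u,'Fz',s['wrist_force'][2],'torque',s['ft_torque'],'toolyaw',np.arctan2(M[1,1],M[0,1])-S,'tilt',np.arcsin(M[2,0]))
    return g,q
E
python3 - <<'E'
from plan import *
g,q=st()
rows([frame(g,.27) for g in [g,g-.01,g-.02]],2)
E
```

```text
g,q [0.142  0.2716] res mm [ 0.0731 -0.3635 -1.3421] F [-0.1807 -0.8559 -1.8321] gap 0.009646734386387131 t 5.9
Fn -0.28515855985708377 Fu -0.8269626710449307 Fz -1.832065752446352 torque [-0.3984 -0.331   0.2888] toolyaw 0.1397462255128815 tilt 0.2670796524398593
[[0.13, 0.17, -0.1], [-0.55, 0.03, 1.29]]
[[-0.15, 0.0, 0.55], [0.11, 1.61, 0.03]]
[[-0.15, -0.0, 0.55], [0.11, 1.61, 0.03]]
```

>>> {"fn": "arm_command", "kwargs": {"rows": [[[-0.2,0,0.6],[0.1,2,0],4],[[-0.2,0,0.6],[0.1,2,0],4],[[-0.15,0,0.5],[0.1,1.5,0],4],[[-0.15,0,0.5],[0.1,1.5,0],4],[[-0.1,0,0.4],[0.1,1,0],4],[[-0.1,0,0.3],[0.1,1,0],4]], "grip_force": 20}}

```text
time_s: 6.5
tcp_pos: [0.5487, -0.0367, 0.2587]
orientation: [0.677, 0.724, 0.092, -0.097]
wrist_force: [-1.2, -1.3, 0.7]
finger_gap: 0.0099
```

Run:
```python
from plan import *
g,q=st()
```

```text
g,q [0.088  0.2702] res mm [ 0.0521 -0.3586 -1.3045] F [-1.2133 -1.2668  0.6895] gap 0.009935426558214406 t 6.5
Fn -1.2989578349692943 Fu -1.1787747362544603 Fz 0.6894728604012147 torque [-0.3297  0.2554  0.3707] toolyaw 0.08475550739285234 tilt 0.26703500064439156
```

>>> {"fn": "arm_command", "kwargs": {"rows": [[[-0.1,0,0.3],[0.1,1,0],4],[[-0.1,0,0.3],[0.1,1,0],4],[[-0.1,0,0.3],[0.1,1,0],4]]}}

```text
time_s: 6.8
tcp_pos: [0.5515, -0.0363, 0.2587]
orientation: [0.683, 0.718, 0.092, -0.096]
wrist_force: [-2.0, -0.9, -0.7]
finger_gap: 0.01
```

Run:
```python
from plan import *
g,q=st()
```

```text
g,q [0.0704 0.2699] res mm [ 0.0452 -0.3548 -1.2863] F [-2.0458 -0.9276 -0.7214] gap 0.009986015138938988 t 6.8
Fn -2.091536780136373 Fu -0.8191310616165847 Fz -0.7213648312303306 torque [-0.3955  0.3571  0.3711] toolyaw 0.06707564447139933 tilt 0.26696710605683244
```

>>> {"fn": "arm_command", "kwargs": {"rows": [[[-0.1,0,0.3],[0.1,0.8,0],4],[[-0.1,0,0.3],[0.1,0.8,0],4]]}}

```text
time_s: 7.0
tcp_pos: [0.5531, -0.0361, 0.2586]
orientation: [0.688, 0.714, 0.093, -0.095]
wrist_force: [-2.4, -0.5, -0.2]
finger_gap: 0.0102
```

Run:
```python
from plan import *
g,q=st()
```

```text
g,q [0.0606 0.2693] res mm [ 0.0416 -0.3545 -1.2808] F [-2.3647 -0.4874 -0.1939] gap 0.010242943859156601 t 7.0
Fn -2.383331744065345 Fu -0.386170276013574 Fz -0.19385172416592156 torque [-0.5117  0.3649  0.4277] toolyaw 0.05514212846591744 tilt 0.2669956790462526
```

>>> {"fn": "arm_command", "kwargs": {"rows": [[[-0.1,0,0.3],[0.1,0.8,0],4],[[-0.1,0,0.3],[0.1,0.8,0],4]]}}

```text
time_s: 7.2
tcp_pos: [0.5547, -0.0359, 0.2586]
orientation: [0.692, 0.71, 0.094, -0.094]
wrist_force: [-3.2, -0.9, -0.5]
finger_gap: 0.0101
```

Run:
```python
from plan import *
g,q=st()
```

```text
g,q [0.0508 0.2689] res mm [ 0.0376 -0.3496 -1.2596] F [-3.2086 -0.8892 -0.4733] gap 0.010051788951067005 t 7.2
Fn -3.2360218173520265 Fu -0.7834213370422726 Fz -0.47332185742583344 torque [-0.5248  0.4058  0.4884] toolyaw 0.043200702655063344 tilt 0.26692502969765014
```

>>> {"fn": "arm_command", "kwargs": {"rows": [[[0,0,0.2],[0.1,0.8,0],4],[[0,0,0.2],[0.1,0.8,0],4]]}}

```text
time_s: 7.4
tcp_pos: [0.5563, -0.0357, 0.2586]
orientation: [0.695, 0.707, 0.093, -0.095]
wrist_force: [-2.8, -2.2, -0.9]
finger_gap: 0.0101
```

Run:
```python
from plan import *
g,q=st()
```

```text
g,q [0.0409 0.2688] res mm [ 0.0345 -0.3536 -1.2722] F [-2.7571 -2.2135 -0.8854] gap 0.010055375223542922 t 7.4
Fn -2.806969148849688 Fu -2.1499399740839533 Fz -0.8853874483477782 torque [-0.5752  0.4845  0.4918] toolyaw 0.03583477668076179 tilt 0.26678432226282445
```

>>> {"fn": "arm_command", "kwargs": {"rows": [[[0,0,0.2],[0.1,0.8,0],4],[[0,0,0.2],[0.1,0.8,0],4]]}}

```text
time_s: 7.6
tcp_pos: [0.5579, -0.0355, 0.2586]
orientation: [0.697, 0.704, 0.093, -0.095]
wrist_force: [-3.7, -2.3, -1.1]
finger_gap: 0.01
```

Run:
```python
from plan import *
g,q=st()
```

```text
g,q [0.031  0.2684] res mm [ 0.0309 -0.3534 -1.2681] F [-3.6959 -2.3081 -1.1196] gap 0.009994721954119427 t 7.6
Fn -3.7254842463675493 Fu -2.2599589001924643 Fz -1.1196221626912481 torque [-0.6687  0.4569  0.447 ] toolyaw 0.028583980254550615 tilt 0.2667198320669789
```

>>> {"fn": "arm_command", "kwargs": {"rows": [[[0,0,0.2],[0,0.8,0],4],[[0,0,0.2],[0,0.8,0],4]]}}

```text
time_s: 7.8
tcp_pos: [0.5595, -0.0354, 0.2586]
orientation: [0.7, 0.702, 0.092, -0.096]
wrist_force: [-4.4, -0.2, 0.5]
finger_gap: 0.0099
```

Run:
```python
from plan import *
g,q=st()
```

```text
g,q [0.021  0.2686] res mm [ 0.0275 -0.3544 -1.2718] F [-4.3982 -0.2137  0.4672] gap 0.009920192552111991 t 7.8
Fn -4.398805092985561 Fu -0.2003216944163894 Fz 0.4672488749882088 torque [-0.4963  0.4964  0.474 ] toolyaw 0.021395036389374296 tilt 0.2668335162593976
```

>>> {"fn": "arm_command", "kwargs": {"rows": [[[0,0,0.2],[0,0.8,0],4],[[0,0,0.2],[0,0.8,0],4]]}}

```text
time_s: 8.0
tcp_pos: [0.5611, -0.0353, 0.2586]
orientation: [0.703, 0.699, 0.092, -0.096]
wrist_force: [-4.6, -2.2, 0.4]
finger_gap: 0.0096
```

Run:
```python
from plan import *
g,q=st()
```

```text
g,q [0.011  0.2689] res mm [ 0.0234 -0.347  -1.2457] F [-4.5883 -2.2411  0.3843] gap 0.009623301134957183 t 8.0
Fn -4.572525361271527 Fu -2.2730815162963887 Fz 0.38427433523152854 torque [-0.4757  0.5497  0.4764] toolyaw 0.014001773056181882 tilt 0.2670074173583211
```

>>> {"fn": "arm_command", "kwargs": {"rows": [[[0,0,0.3],[0,0.8,0],4],[[0,0,0.3],[0,0.8,0],4]]}}

```text
time_s: 8.2
tcp_pos: [0.5626, -0.0352, 0.2586]
orientation: [0.706, 0.695, 0.091, -0.097]
wrist_force: [-5.7, -0.9, 0.2]
finger_gap: 0.0103
```

Run:
```python
from plan import *
g,q=st()
```

```text
g,q [0.0015 0.2689] res mm [ 0.02   -0.345  -1.2378] F [-5.7034 -0.9077  0.1711] gap 0.010338977692996488 t 8.2
Fn -5.687685149053315 Fu -1.0014815982997531 Fz 0.1711368361106853 torque [-0.4765  0.5581  0.4958] toolyaw 0.00328466245724595 tilt 0.2671311547137358
```

>>> {"fn": "arm_command", "kwargs": {"rows": [[[0,0,0.3],[0,0.8,0],4],[[0,0,0.3],[0,0.8,0],4]]}}

```text
time_s: 8.4
tcp_pos: [0.5641, -0.0351, 0.2585]
orientation: [0.71, 0.691, 0.091, -0.098]
wrist_force: [-6.6, -0.7, 0.2]
finger_gap: 0.0101
```

Run:
```python
from plan import *
g,q=st()
```

```text
g,q [-0.0074  0.2683] res mm [ 0.0167 -0.3407 -1.2192] F [-6.5877 -0.7494  0.1618] gap 0.010062310376483136 t 8.4
Fn -6.566545797963676 Fu -0.9162101642605485 Fz 0.16177200612866538 torque [-0.4279  0.5545  0.4723] toolyaw -0.007382939042401511 tilt 0.2672743412398829
```

>>> {"fn": "arm_command", "kwargs": {"rows": [[[0,0,0.3],[0,0.8,0],4]]}}

```text
time_s: 8.5
tcp_pos: [0.5647, -0.035, 0.2585]
orientation: [0.712, 0.689, 0.09, -0.098]
wrist_force: [-6.3, -0.4, 1.0]
finger_gap: 0.0103
```

Run:
```python
from plan import *
g,q=st()
```

```text
g,q [-0.0115  0.2681] res mm [ 0.0146 -0.3252 -1.1624] F [-6.3288 -0.4483  0.9736] gap 0.010287124020620077 t 8.5
Fn -6.312858216434806 Fu -0.6344953484403675 Fz 0.9736181356193978 torque [-0.415   0.592   0.5089] toolyaw -0.012702638764658408 tilt 0.26729848569342035
```

>>> {"fn": "arm_command", "kwargs": {"rows": [[[0,0,0.3],[0,0.8,0],4]]}}

```text
time_s: 8.6
tcp_pos: [0.5654, -0.035, 0.2584]
orientation: [0.714, 0.687, 0.09, -0.099]
wrist_force: [-6.8, -0.5, 0.8]
finger_gap: 0.0104
```

Run:
```python
from plan import *
g,q=st()
```

```text
g,q [-0.0152  0.2675] res mm [ 0.0127 -0.3098 -1.1048] F [-6.7652 -0.4696  0.7773] gap 0.010424035222359428 t 8.6
Fn -6.745858282778401 Fu -0.6939946699659885 Fz 0.7772942846366169 torque [-0.4738  0.7149  0.5055] toolyaw -0.017998593769993954 tilt 0.2673723969028847
```

>>> {"fn": "arm_command", "kwargs": {"rows": [[[0,0,0.1],[0,0.8,0],4],[[0,0,0.2],[0,0.8,0],4]]}}

```text
time_s: 8.8
tcp_pos: [0.5664, -0.0348, 0.2583]
orientation: [0.716, 0.685, 0.089, -0.1]
wrist_force: [-6.5, -0.8, 1.7]
finger_gap: 0.01
```

Run:
```python
from plan import *
g,q=st()
```

```text
g,q [-0.0219  0.2662] res mm [ 0.0096 -0.281  -0.9967] F [-6.4938 -0.8054  1.7263] gap 0.009973940721794037 t 8.8
Fn -6.456519799178272 Fu -1.0635904443783424 Fz 1.7262570330680007 torque [-0.5475  0.7759  0.5328] toolyaw -0.023372922158265235 tilt 0.2676235286523278
```

>>> {"fn": "arm_command", "kwargs": {"rows": [[[0,0,0.2],[0,0.8,0],4]]}}

```text
time_s: 8.9
tcp_pos: [0.5669, -0.0347, 0.2582]
orientation: [0.717, 0.684, 0.089, -0.1]
wrist_force: [-7.4, -0.8, 1.8]
finger_gap: 0.01
```

Run:
```python
from plan import *
g,q=st()
```

```text
g,q [-0.0248  0.2657] res mm [ 0.008  -0.2568 -0.9089] F [-7.4208 -0.7839  1.8483] gap 0.009998226683164696 t 8.9
Fn -7.38044423250244 Fu -1.1009122799914097 Fz 1.848349785776128 torque [-0.4554  0.7411  0.5015] toolyaw -0.026903770186935776 tilt 0.26771360016628715
```

Run:
```python
from plan import *
g,q=st()
P=cap('side','side4.png')
a=cv2.imread('pics/side4.png')[160:235,190:290]
cv2.imwrite('pics/c4.png',cv2.resize(a,(800,600),interpolation=cv2.INTER_CUBIC))
```

```text
g,q [-0.0248  0.2657] res mm [ 0.008  -0.2568 -0.9089] F [-7.4208 -0.7839  1.8483] gap 0.009998226683164696 t 8.9
Fn -7.38044423250244 Fu -1.1009122799914097 Fz 1.848349785776128 torque [-0.4554  0.7411  0.5015] toolyaw -0.026903770186935776 tilt 0.26771360016628715
```

View pics/c4.png

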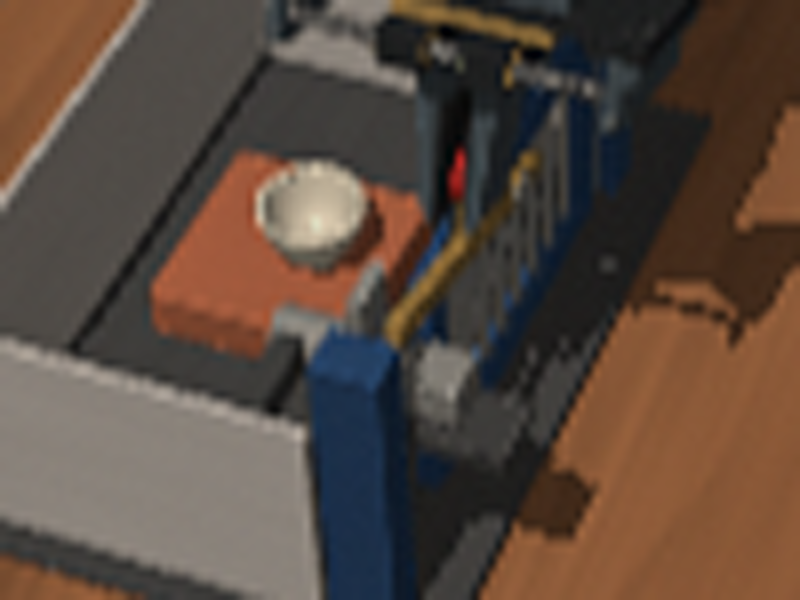

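Run:
```python
from plan import *
p=dict(np.load('top0.npz',allow_pickle=True)); W=world(p)
for c in (234,236,238,240):
    print(c,[(r,*np.round(W[r,c]*1000).astype(int)) for r in range(168,200)])
st()
```

```text
234 [(168, np.int64(626), np.int64(64), np.int64(15)), (169, np.int64(623), np.int64(64), np.int64(10)), (170, np.int64(604), np.int64(59), np.int64(128)), (171, np.int64(601), np.int64(59), np.int64(125)), (172, np.int64(589), np.int64(56), np.int64(188)), (173, np.int64(585), np.int64(56), np.int64(197)), (174, np.int64(584), np.int64(57), np.int64(182)), (175, np.int64(584), np.int64(58), np.int64(151)), (176, np.int64(583), np.int64(59), np.int64(135)), (177, np.int64(580), np.int64(59), np.int64(129)), (178, np.int64(576), np.int64(59), np.int64(136)), (179, np.int64(571), np.int64(58), np.int64(152)), (180, np.int64(568), np.int64(58), np.int64(145)), (181, np.int64(564), np.int64(58), np.int64(153)), (182, np.int64(561), np.int64(58), np.int64(149)), (183, np.int64(558), np.int64(58), np.int64(148)), (184, np.int64(555), np.int64(58), np.int64(152)), (185, np.int64(552), np.int64(58), np.int64(148)), (186, np.int64(548), np.int64(58), np.int64(152)), (187, np.int64(545), np.int64(57), np.int64(155)), (188, np.int64(542), np.int64(58), np.int64(148)), (189, np.int64(541), np.in
[... 4993 characters left out ...]
nt64(39), np.int64(123)), (192, np.int64(531), np.int64(39), np.int64(128)), (193, np.int64(527), np.int64(38), np.int64(137)), (194, np.int64(524), np.int64(39), np.int64(127)), (195, np.int64(521), np.int64(39), np.int64(130)), (196, np.int64(518), np.int64(39), np.int64(125)), (197, np.int64(523), np.int64(42), np.int64(-3)), (198, np.int64(519), np.int64(42), np.int64(-1)), (199, np.int64(516), np.int64(42), np.int64(-3))]
g,q [-0.0252  0.2655] res mm [ 0.008  -0.2575 -0.9109] F [-6.9212 -1.5131  1.655 ] gap 0.009990044980782502 t 8.95
Fn -6.849296213348927 Fu -1.8108554230018223 Fz 1.6550332052951173 torque [-0.4562  0.7426  0.5032] toolyaw -0.027129736218863307 tilt 0.26775841944615036
```

Depth from the first top view puts the slot at x ≈ 571.5 to 583.5 mm. That means contact with the back plate should come near g ≈ -0.06, still about 9 mm away at the bar, so I'll carry on gently.

>>> {"fn": "arm_command", "kwargs": {"rows": [[[0,0,0.2],[0,1,0],4],[[0,0,0.2],[0,1,0],4],[[0,0,0.2],[0,1,0],4]]}}

```text
time_s: 9.25
tcp_pos: [0.5688, -0.0345, 0.2579]
orientation: [0.721, 0.68, 0.087, -0.102]
wrist_force: [-8.6, -1.1, 2.4]
finger_gap: 0.0105
```

Run:
```python
from plan import *
g,q=st()
```

```text
g,q [-0.0365  0.2635] res mm [ 0.0039 -0.2007 -0.7041] F [-8.6198 -1.0977  2.401 ] gap 0.010471889078960303 t 9.25
Fn -8.547245326569428 Fu -1.565621956383846 Fz 2.400987430408165 torque [-0.4476  0.8449  0.574 ] toolyaw -0.037491679353077526 tilt 0.268034897832556
```

>>> {"fn": "arm_command", "kwargs": {"rows": [[[0,0,0.2],[0,1,0],4],[[0,0,0.2],[0,1,0],4]]}}

```text
time_s: 9.45
tcp_pos: [0.57, -0.0343, 0.2577]
orientation: [0.724, 0.677, 0.086, -0.104]
wrist_force: [-8.0, -0.2, 2.3]
finger_gap: 0.0101
```

Run:
```python
from plan import *
g,q=st()
```

```text
g,q [-0.0434  0.2615] res mm [ 0.002  -0.1636 -0.5697] F [-7.9828 -0.2129  2.2782] gap 0.01006475739533862 t 9.45
Fn -7.954730578395675 Fu -0.7020889853600499 Fz 2.278219367341117 torque [-0.4799  0.9962  0.5664] toolyaw -0.04447590594269413 tilt 0.2683343709347396
```

>>> {"fn": "arm_command", "kwargs": {"rows": [[[0,0,0.2],[0,0.9,-0.1],4]]}}

```text
time_s: 9.55
tcp_pos: [0.5704, -0.0343, 0.2576]
orientation: [0.725, 0.675, 0.086, -0.104]
wrist_force: [-8.0, -0.8, 1.3]
finger_gap: 0.0104
```

Run:
```python
from plan import *
g,q=st()
```

```text
g,q [-0.0458  0.2612] res mm [ 0.0015 -0.1517 -0.5276] F [-7.9725 -0.7959  1.3314] gap 0.010371421015140651 t 9.55
Fn -7.905550471476437 Fu -1.302782894050943 Fz 1.3313940334646825 torque [-0.5354  0.9796  0.4544] toolyaw -0.04794638616117708 tilt 0.26838011495436565
```

>>> {"fn": "arm_command", "kwargs": {"rows": [[[0,0,0.2],[0,0.9,-0.1],4]]}}

```text
time_s: 9.65
tcp_pos: [0.5708, -0.0342, 0.2576]
orientation: [0.726, 0.674, 0.085, -0.105]
wrist_force: [-7.8, -1.0, 1.1]
finger_gap: 0.0105
```

Run:
```python
from plan import *
g,q=st()
```

```text
g,q [-0.0483  0.2604] res mm [ 0.001  -0.1372 -0.4757] F [-7.7988 -1.0495  1.0813] gap 0.010458446085110765 t 9.65
Fn -7.712105612152229 Fu -1.5639078768074985 Fz 1.0812690687587267 torque [-0.5257  0.9334  0.6257] toolyaw -0.05135362914924191 tilt 0.26838637915400015
```

>>> {"fn": "arm_command", "kwargs": {"rows": [[[0,0,0.2],[0,0.9,-0.1],4]]}}

```text
time_s: 9.75
tcp_pos: [0.5711, -0.0342, 0.2575]
orientation: [0.727, 0.673, 0.084, -0.106]
wrist_force: [-9.0, -1.5, 1.6]
finger_gap: 0.0107
```

Run:
```python
from plan import *
g,q=st()
```

```text
g,q [-0.0505  0.26  ] res mm [ 0.0007 -0.1232 -0.4265] F [-8.9929 -1.4819  1.5941] gap 0.010724595991166604 t 9.75
Fn -8.870382291294447 Fu -2.0941561119237146 Fz 1.5941408767467597 torque [-0.5441  0.9093  0.5569] toolyaw -0.05477372867813059 tilt 0.26840496705102634
```

>>> {"fn": "arm_command", "kwargs": {"rows": [[[0,0,0.1],[0,1.0,-0.1],4],[[0,0,0.1],[0,1.0,-0.1],4]]}}

```text
time_s: 9.95
tcp_pos: [0.572, -0.0341, 0.2573]
orientation: [0.729, 0.671, 0.083, -0.107]
wrist_force: [-8.8, -1.0, 2.3]
finger_gap: 0.0106
```

Run:
```python
from plan import *
g,q=st()
```

```text
g,q [-0.0559  0.2587] res mm [-0.     -0.0872 -0.3006] F [-8.7679 -1.0269  2.3054] gap 0.010602713522475275 t 9.95
Fn -8.668228904938434 Fu -1.6711780788111443 Fz 2.305360506027938 torque [-0.48    1.0226  0.6058] toolyaw -0.0582308269843671 tilt 0.2686688001723811
```

>>> {"fn": "arm_command", "kwargs": {"rows": [[[0,0,0.1],[0,1.0,-0.1],4]]}}

```text
time_s: 10.05
tcp_pos: [0.5724, -0.034, 0.2572]
orientation: [0.729, 0.67, 0.083, -0.108]
wrist_force: [-8.6, -1.8, 1.9]
finger_gap: 0.0104
```

Run:
```python
from plan import *
g,q=st()
```

```text
g,q [-0.0585  0.258 ] res mm [-0.0002 -0.07   -0.2405] F [-8.615  -1.7664  1.9204] gap 0.010393518897609123 t 10.05
Fn -8.454854252920187 Fu -2.419384319566521 Fz 1.9204148106051915 torque [-0.4523  1.0926  0.57  ] toolyaw -0.05991702128973424 tilt 0.26882978385100986
```

>>> {"fn": "arm_command", "kwargs": {"rows": [[[0,0,0.1],[0,1.0,-0.1],4]]}}

```text
time_s: 10.15
tcp_pos: [0.5728, -0.0339, 0.2572]
orientation: [0.73, 0.67, 0.082, -0.109]
wrist_force: [-8.6, 0.2, 2.5]
finger_gap: 0.0104
```

Run:
```python
from plan import *
g,q=st()
```

```text
g,q [-0.0608  0.2572] res mm [-0.0003 -0.0538 -0.1842] F [-8.6483  0.193   2.5354] gap 0.010397431274729104 t 10.15
Fn -8.636623811543984 Fu -0.4882340105573014 Fz 2.535434600526235 torque [-0.3828  1.1061  0.5562] toolyaw -0.06156080203802072 tilt 0.26898017052752404
```

>>> {"fn": "arm_command", "kwargs": {"rows": [[[0,0,0.1],[0,1.0,-0.1],4]]}}

```text
time_s: 10.25
tcp_pos: [0.5732, -0.0339, 0.257]
orientation: [0.731, 0.669, 0.082, -0.109]
wrist_force: [-8.4, 0.1, 1.5]
finger_gap: 0.0105
```

Run:
```python
from plan import *
g,q=st()
```

```text
g,q [-0.063   0.2564] res mm [-0.0002 -0.0303 -0.1034] F [-8.395   0.0532  1.4753] gap 0.010473796269669261 t 10.25
Fn -8.371791655361086 Fu -0.6262617840030302 Fz 1.475300257182956 torque [-0.4444  1.0349  0.5149] toolyaw -0.0632438068295527 tilt 0.269106596254913
```

>>> {"fn": "arm_command", "kwargs": {"rows": [[[0,0,0.1],[0,1.0,-0.1],4]]}}

```text
time_s: 10.35
tcp_pos: [0.5735, -0.0337, 0.2569]
orientation: [0.731, 0.668, 0.081, -0.11]
wrist_force: [-9.3, -1.6, 2.0]
finger_gap: 0.0103
```

Run:
```python
from plan import *
g,q=st()
P=cap('side','side5.png')
a=cv2.imread('pics/side5.png')[160:235,190:290]
cv2.imwrite('pics/c5.png',cv2.resize(a,(800,600),interpolation=cv2.INTER_CUBIC))
```

```text
g,q [-0.065   0.2552] res mm [-0.0001 -0.009  -0.0305] F [-9.3494 -1.5737  1.9701] gap 0.010291111373200844 t 10.35
Fn -9.18678807387613 Fu -2.34338861423848 Fz 1.9700875238916797 torque [-0.521   1.0683  0.5749] toolyaw -0.06488953764554137 tilt 0.26926822839245224
```

View pics/c5.png

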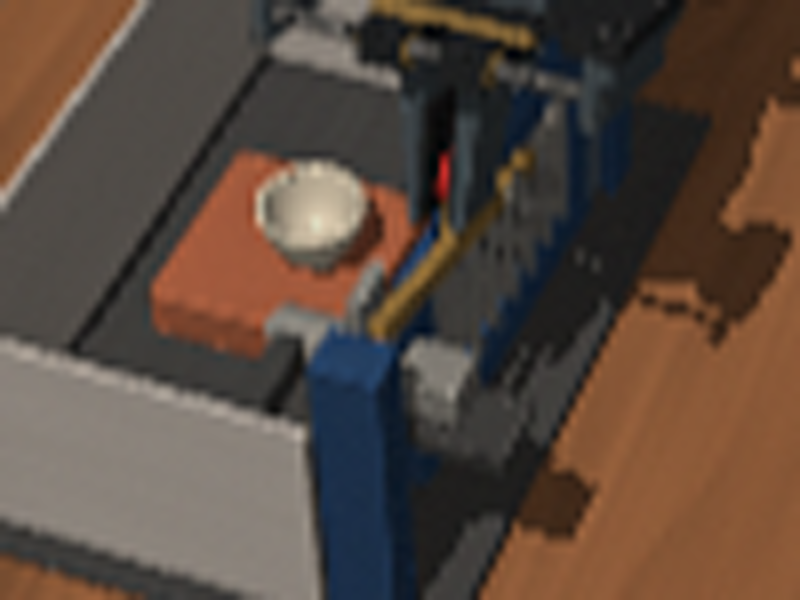

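>>> {"fn": "arm_command", "kwargs": {"rows": [[[0,0,0.1],[0,1.0,-0.2],4]]}}

```text
time_s: 10.5
tcp_pos: [0.5739, -0.0337, 0.2569]
orientation: [0.732, 0.667, 0.08, -0.111]
wrist_force: [-9.8, -1.2, 1.6]
finger_gap: 0.0102
```

Run:
```python
from plan import *
g,q=st()
```

```text
g,q [-0.0673  0.2548] res mm [-0.     -0.0015 -0.0052] F [-9.8421 -1.2315  1.5802] gap 0.010242121770589951 t 10.5
Fn -9.701330864419583 Fu -2.065815574408479 Fz 1.5802497767216652 torque [-0.5692  1.1313  0.536 ] toolyaw -0.0666088812886091 tilt 0.2693842399750386
```

>>> {"fn": "arm_command", "kwargs": {"rows": [[[0,0,0.1],[0,1.0,-0.2],4]]}}

```text
time_s: 10.6
tcp_pos: [0.5742, -0.0337, 0.2568]
orientation: [0.733, 0.667, 0.08, -0.112]
wrist_force: [-10.4, -0.2, 1.7]
finger_gap: 0.0105
```

Run:
```python
from plan import *
g,q=st()
```

```text
g,q [-0.0692  0.2545] res mm [0.0002 0.0129 0.0439] F [-10.3787  -0.1748   1.7456] gap 0.01051853520878294 t 10.6
Fn -10.324047045982551 Fu -1.0775580659622834 Fz 1.745600689303433 torque [-0.5756  1.0249  0.5483] toolyaw -0.06825755452295296 tilt 0.26942829676879415
```

>>> {"fn": "arm_command", "kwargs": {"rows": [[[0,0,0.1],[0,1.0,-0.2],4]]}}

```text
time_s: 10.7
tcp_pos: [0.5745, -0.0337, 0.2568]
orientation: [0.733, 0.666, 0.079, -0.113]
wrist_force: [-9.5, -0.9, 1.7]
finger_gap: 0.0108
```

Run:
```python
from plan import *
g,q=st()
```

```text
g,q [-0.071   0.2541] res mm [0.0005 0.0328 0.111 ] F [-9.4584 -0.8634  1.7477] gap 0.0107681516212273 t 10.7
Fn -9.344264532102994 Fu -1.7003268238321592 Fz 1.747692426431262 torque [-0.5396  1.1273  0.5608] toolyaw -0.06988877039879804 tilt 0.26947912765873056
```

```bash
cat >> plan.py <<'E'
def roll():
    s=read_state(); M=R.from_quat(s['orientation']).as_matrix(); 
    G=s['tcp_pos']+M@[0,0,.058]
    n=M[:,1]; a=np.arctan2(n[1],n[0])
    # gate angle from disc centre (radius: sqrt)
    d=G[:2]-H; L=np.hypot(*d); ang=np.arctan2(-d[0],d[1]); g=ang-np.arcsin(.012/L)-S
    bar=H[0]-np.sin(g+S)*.245-.012
    print('roll',np.degrees(np.arcsin(M[2,1])),'disc',G,'g(disc)',g,'L',L,'bar x at catch',bar)
E
python3 - <<'E'
from plan import *
roll()
E
```

```text
roll -3.4379338365935137 disc [ 0.5725 -0.018   0.201 ] g(disc) -0.05210792328372306 L 0.17902716434638555 bar x at catch 0.5771623739478581
```

The tool has rolled 3.4° because I left out the x-turn. The disc itself is therefore only at g ≈ -0.052, with the bar over the middle of the slot. I'll take the roll out about the disc.

```bash
cat >> plan.py <<'E'
def level(k,adv=0.):
    s=read_state(); M=R.from_quat(s['orientation']).as_matrix(); G=s['tcp_pos']+M@[0,0,.058]
    tilt=np.arcsin(M[2,0]); n=M[:,1]; a=np.arctan2(n[1],n[0])
    Q=np.stack([[-np.sin(a),np.cos(a),0],[np.cos(a),np.sin(a),0],[0,0,-1.]],1)@R.from_rotvec([0,tilt,0]).as_matrix()
    d=R.from_matrix(M.T@Q).as_rotvec(); out=[]
    for i in range(1,k+1):
        Qi=M@R.from_rotvec(d*i/k).as_matrix(); Gi=G+Q[:,1]*adv*i/k
        out.append((Gi-Qi@[0,0,.058],Qi))
    rows(out,2)
E
python3 - <<'E'
from plan import *
level(4)
E
```

```text
[[-0.83, -0.01, -0.23], [0.01, -0.84, 0.01]]
[[-0.83, -0.01, -0.23], [0.01, -0.84, 0.01]]
[[-0.83, -0.01, -0.23], [0.01, -0.84, 0.01]]
[[-0.83, -0.01, -0.23], [0.01, -0.84, 0.01]]
```

>>> {"fn": "arm_command", "kwargs": {"rows": [[[-0.9,0,-0.1],[0,-0.3,-0.1],4],[[-0.9,0,-0.1],[0,-0.3,-0.1],4]]}}

```text
time_s: 10.9
tcp_pos: [0.5729, -0.0332, 0.2565]
orientation: [0.734, 0.666, 0.089, -0.102]
wrist_force: [-8.7, 0.3, 1.6]
finger_gap: 0.0105
```

Run:
```python
from plan import *
g,q=st();roll();level(2)
```

```text
g,q [-0.0609  0.2501] res mm [0.0003 0.0572 0.191 ] F [-8.7242  0.3325  1.5842] gap 0.010453391352790605 t 10.9
Fn -8.723273246207414 Fu -0.35614943507647995 Fz 1.5842335915248074 torque [-0.336   1.1439  0.6447] toolyaw -0.07476871139730071 tilt 0.27039083435441896
roll -1.8160766777356467 disc [ 0.5726 -0.0176  0.2007] g(disc) -0.05221932784085567 L 0.17936575415820805 bar x at catch 0.5771896009083268
[[-0.88, -0.0, -0.24], [0.0, -0.89, 0.01]]
[[-0.88, -0.0, -0.24], [0.0, -0.89, 0.01]]
```

>>> {"fn": "arm_command", "kwargs": {"rows": [[[-0.9,0,-0.7],[0,-0.3,-0.1],4],[[-0.9,0,-0.7],[0,-0.3,-0.1],4]]}}

```text
time_s: 11.1
tcp_pos: [0.5708, -0.0326, 0.2561]
orientation: [0.727, 0.673, 0.1, -0.091]
wrist_force: [-7.9, 0.1, -0.8]
finger_gap: 0.0098
```

Run:
```python
from plan import *
g,q=st();roll()
print(np.array([rr for rr in [0]]))
a=read_state();M=R.from_quat(a['orientation']).as_matrix()
from math import *
rows([(a['tcp_pos'],frame(-.052,.268)[1])],2)
```

```text
g,q [-0.048   0.2441] res mm [-0.0009  0.1226  0.4006] F [-7.9036  0.0666 -0.8459] gap 0.009843823630126253 t 11.1
Fn -7.890826144913619 Fu -0.454891770402186 Fz -0.8459128894157786 torque [-0.2237  1.3547  0.5911] toolyaw -0.05905190407606348 tilt 0.27163412940670617
roll 0.14196455021526386 disc [ 0.5722 -0.0171  0.2003] g(disc) -0.04979155672464425 L 0.1798726012321935 bar x at catch 0.5765962127228323
[0]
[[0.24, -0.21, -0.35], [0.0, 0.0, 0.0]]
```

>>> {"fn": "arm_command", "kwargs": {"rows": [[[0,0,-0.1],[-0.1,1.0,-0.2],4],[[-0.1,0,0],[-0.1,1.0,-0.2],4]]}}

```text
time_s: 11.3
tcp_pos: [0.5709, -0.0325, 0.2559]
orientation: [0.726, 0.674, 0.1, -0.092]
wrist_force: [-8.5, 0.5, 1.8]
finger_gap: 0.0099
```

Run:
```python
from plan import *
g,q=st();roll()
```

```text
g,q [-0.0481  0.2424] res mm [-0.0012  0.1807  0.5867] F [-8.4541  0.4877  1.7849] gap 0.00989109987854146 t 11.3
Fn -8.467890175483276 Fu -0.07178847372917922 Fz 1.7849006233654432 torque [-0.3352  1.4596  0.5869] toolyaw -0.057209659420683845 tilt 0.2724962017738222
roll 0.0487186984712529 disc [ 0.5721 -0.0169  0.2   ] g(disc) -0.04923473305789498 L 0.18006304883983165 bar x at catch 0.5764601017151272
```

>>> {"fn": "arm_command", "kwargs": {"rows": [[[-0.1,0,0],[-0.1,1.0,-0.2],4]]}}

```text
time_s: 11.4
tcp_pos: [0.571, -0.0324, 0.2558]
orientation: [0.726, 0.674, 0.1, -0.092]
wrist_force: [-10.1, -0.2, 1.8]
finger_gap: 0.0102
```

Run:
```python
from plan import *
g,q=st();roll()
```

```text
g,q [-0.0491  0.2417] res mm [-0.0012  0.2073  0.6713] F [-10.0648  -0.213    1.8459] gap 0.010153541524766592 t 11.4
Fn -10.027836444831284 Fu -0.8871737879353156 Fz 1.8458624958333028 torque [-0.4245  1.3521  0.6295] toolyaw -0.05747975444371563 tilt 0.27295086255732925
roll 0.024961915264226836 disc [ 0.5722 -0.0169  0.1999] g(disc) -0.050033196135482016 L 0.1801404102651972 bar x at catch 0.5766552779090989
```

>>> {"fn": "arm_command", "kwargs": {"rows": [[[-0.1,0,0],[-0.1,1.0,-0.2],4]]}}

```text
time_s: 11.5
tcp_pos: [0.5713, -0.0324, 0.2557]
orientation: [0.727, 0.673, 0.1, -0.093]
wrist_force: [-9.3, -0.5, 1.6]
finger_gap: 0.0098
```

Run:
```python
from plan import *
g,q=st();roll()
```

```text
g,q [-0.0506  0.2411] res mm [-0.0009  0.2154  0.6964] F [-9.3117 -0.4655  1.5919] gap 0.009829422888744322 t 11.5
Fn -9.257908137772848 Fu -1.1024820836284932 Fz 1.5919421281773238 torque [-0.414   1.4708  0.6131] toolyaw -0.05775617804340545 tilt 0.27340724787749343
roll 0.009677600494229709 disc [ 0.5725 -0.0168  0.1999] g(disc) -0.0513423125081713 L 0.18021821043587377 bar x at catch 0.5769752550834161
```

>>> {"fn": "arm_command", "kwargs": {"rows": [[[-0.1,-0.1,0],[-0.2,1.2,-0.3],4],[[-0.1,-0.1,0.1],[-0.2,1.2,-0.3],4]]}}

```text
time_s: 11.7
tcp_pos: [0.572, -0.0323, 0.2558]
orientation: [0.727, 0.673, 0.099, -0.092]
wrist_force: [-9.1, 1.0, 2.7]
finger_gap: 0.01
```

Run:
```python
from plan import *
g,q=st();roll()
```

```text
g,q [-0.0548  0.2407] res mm [-0.      0.2058  0.6644] F [-9.1233  0.9523  2.7101] gap 0.010022839475324832 t 11.7
Fn -9.168400292586105 Fu 0.28640179734184784 Fz 2.710052015146511 torque [-0.0077  1.4962  0.6428] toolyaw -0.06004220639440394 tilt 0.2712895465432752
roll -0.07767405570281166 disc [ 0.5731 -0.0168  0.1999] g(disc) -0.05489371152422702 L 0.1801641491959758 bar x at catch 0.5778431479482747
```

>>> {"fn": "arm_command", "kwargs": {"rows": [[[-0.1,-0.1,0.1],[-0.2,1.2,-0.3],4]]}}

```text
time_s: 11.8
tcp_pos: [0.5723, -0.0323, 0.2558]
orientation: [0.728, 0.672, 0.098, -0.092]
wrist_force: [-9.0, 2.0, 2.0]
finger_gap: 0.0098
```

Run:
```python
from plan import *
g,q=st();roll()
```

```text
g,q [-0.0569  0.24  ] res mm [0.0004 0.197  0.6342] F [-9.0002  2.0477  1.9961] gap 0.009821786914484263 t 11.8
Fn -9.12821548879272 Fu 1.3684461921470645 Fz 1.9960979146362703 torque [-0.0004  1.4766  0.6051] toolyaw -0.062019379335416666 tilt 0.27028450005249904
roll -0.13738278386212394 disc [ 0.5734 -0.0168  0.1999] g(disc) -0.05667287492977116 L 0.1802020890771613 bar x at catch 0.5782778569627786
```

>>> {"fn": "arm_command", "kwargs": {"rows": [[[-0.1,-0.1,0.1],[-0.2,1.2,-0.3],4]]}}

```text
time_s: 11.9
tcp_pos: [0.5726, -0.0321, 0.2558]
orientation: [0.729, 0.671, 0.097, -0.092]
wrist_force: [-11.9, 0.5, 4.0]
finger_gap: 0.01
```

Run:
```python
from plan import *
g,q=st();roll()
```

```text
g,q [-0.0581  0.2391] res mm [0.0006 0.1912 0.6135] F [-11.9053   0.4822   3.9586] gap 0.010020309238112748 t 11.9
Fn -11.907480240295474 Fu -0.4245315795706544 Fz 3.958576147670966 torque [-0.0588  1.7481  0.7483] toolyaw -0.06391358757643358 tilt 0.26922818172590207
roll -0.21419352706534128 disc [ 0.5736 -0.0168  0.1998] g(disc) -0.05753179630118552 L 0.18025670518673773 bar x at catch 0.5784876995044796
```

>>> {"fn": "arm_command", "kwargs": {"rows": [[[-0.05,0,-0.1],[-0.1,1.0,-0.3],4]]}}

```text
time_s: 12.0
tcp_pos: [0.5726, -0.0321, 0.2557]
orientation: [0.728, 0.672, 0.097, -0.093]
wrist_force: [-9.7, -1.9, 0.9]
finger_gap: 0.0095
```

Run:
```python
from plan import *
g,q=st();roll()
```

```text
g,q [-0.0584  0.2385] res mm [0.0007 0.1973 0.6319] F [-9.6977 -1.851   0.8535] gap 0.009472302153656303 t 12.0
Fn -9.528027392693838 Fu -2.586186324971457 Fz 0.8534538740648248 torque [-0.5955  1.5038  0.6593] toolyaw -0.06218235254279762 tilt 0.26956329837193466
roll -0.2809629103071883 disc [ 0.5736 -0.0167  0.1998] g(disc) -0.05732361082467577 L 0.18033981263937776 bar x at catch 0.57843683908766
```

>>> {"fn": "arm_command", "kwargs": {"rows": [[[-0.1,0,0.1],[-0.1,1.3,-0.3],4]]}}

```text
time_s: 12.1
tcp_pos: [0.5728, -0.0321, 0.2557]
orientation: [0.729, 0.671, 0.097, -0.094]
wrist_force: [-13.4, -1.9, 4.3]
finger_gap: 0.0099
```

Run:
```python
from plan import *
g,q=st();roll()
```

```text
g,q [-0.0595  0.2385] res mm [0.001  0.2126 0.6807] F [-13.3609  -1.9073   4.2607] gap 0.009923625261208883 t 12.1
Fn -13.173081464160097 Fu -2.9360456260157886 Fz 4.260692094143672 torque [-0.6068  2.0015  0.7968] toolyaw -0.06387615429191583 tilt 0.2698827411134097
roll -0.37363583726248617 disc [ 0.5737 -0.0167  0.1998] g(disc) -0.057942078795180846 L 0.18035442696354353 bar x at catch 0.578587930559281
```

>>> {"fn": "arm_command", "kwargs": {"rows": [[[-0.1,0,0.1],[-0.1,1.3,-0.3],4]]}}

```text
time_s: 12.2
tcp_pos: [0.5729, -0.0321, 0.2557]
orientation: [0.73, 0.67, 0.096, -0.094]
wrist_force: [-13.9, -1.6, 4.9]
finger_gap: 0.0102
```

Run:
```python
from plan import *
g,q=st();roll()
```

```text
g,q [-0.0602  0.2385] res mm [0.0012 0.2153 0.6897] F [-13.8672  -1.6064   4.9093] gap 0.010161883369593342 t 12.2
Fn -13.69937122396533 Fu -2.6843596904312292 Fz 4.9093081116165225 torque [-0.5266  2.0227  0.8414] toolyaw -0.0656622043644175 tilt 0.2701733248955566
roll -0.4735680643403197 disc [ 0.5737 -0.0166  0.1998] g(disc) -0.058162871294808835 L 0.1803646675205182 bar x at catch 0.5786418683572208
```

The stop is clear: Fn rose from 9 to 13.7 N with no further travel, so the back plate is at g ≈ -0.058. I'll ease back about 1.2 mm at the disc and then lower the bar while still gripping it.

```bash
cat >> plan.py <<'E'
def lower(g,q1,k,adv=0.):
    """rows: rigid rotation of tool about pivot by current q -> q1, tilt -> q1 ; n-advance adv (m)"""
    a=g+S; u=np.array([-np.sin(a),np.cos(a),0]); n=np.array([np.cos(a),np.sin(a),0])
    piv=np.r_[H,.145]+.130*u-.012*n
    s=read_state(); M=R.from_quat(s['orientation']).as_matrix(); P=s['tcp_pos']
    from scipy.optimize import brentq
    q0=brentq(lambda q:.145+.1*np.cos(q)+.06*np.sin(q)-P[2],-.1,.5)
    out=[]
    for i in range(1,k+1):
        D=R.from_rotvec(n*(q1-q0)*i/k).as_matrix()
        out.append((piv+D@(P-piv)+n*adv*i/k,D@M))
    print('q0',q0); rows(out,2)
E
python3 - <<'E'
from plan import *
lower(-.054,0,6)
E
```

```text
q0 0.21924717042899766
[[-0.03, -2.09, 0.01], [3.52, -0.04, 2.36]]
[[-0.03, -2.09, 0.01], [3.52, -0.04, 2.36]]
[[-0.03, -2.09, 0.01], [3.52, -0.04, 2.36]]
[[-0.03, -2.09, 0.01], [3.52, -0.04, 2.36]]
[[-0.03, -2.09, 0.01], [3.52, -0.04, 2.36]]
[[-0.03, -2.09, 0.01], [3.52, -0.04, 2.36]]
```

>>> {"fn": "arm_command", "kwargs": {"rows": [[[-0.4,0,-0.3],[0,-0.4,-0.1],4]]}}

```text
time_s: 12.3
tcp_pos: [0.5718, -0.032, 0.2555]
orientation: [0.728, 0.672, 0.098, -0.092]
wrist_force: [-8.5, -1.5, 1.0]
finger_gap: 0.0099
```

```bash
sed -i 's/M@\[0,0,.058\]/M@[0,0,.062]/' plan.py
python3 - <<'E'
from plan import *
g,q=st();roll()
E
```

```text
g,q [-0.0536  0.2369] res mm [-0.0003  0.2524  0.8036] F [-8.5255 -1.5096  1.0457] gap 0.009907561964808693 t 12.3
Fn -8.395534632969484 Fu -2.1159804469117987 Fz 1.0456685225858557 torque [-0.5683  1.2124  0.6347] toolyaw -0.06231057785388287 tilt 0.2704069101715086
roll -0.1232041589834738 disc [ 0.573  -0.0154  0.1957] g(disc) -0.05382404898219498 L 0.18156516302336245 bar x at catch 0.5775817664056812
```

>>> {"fn": "arm_command", "kwargs": {"rows": [[[0,-2.3,-0.1],[3.8,0.5,2.4],4],[[0,-2.3,-0.1],[3.8,0.6,2.4],4]]}}

```text
time_s: 12.5
tcp_pos: [0.5722, -0.0236, 0.2524]
orientation: [0.731, 0.676, 0.068, -0.066]
wrist_force: [-8.3, 0.2, -0.6]
finger_gap: 0.0102
```

Run:
```python
from plan import *
g,q=st();roll();lower(-.053,0,4)
```

```text
g,q [-0.0523  0.1594] res mm [0.0004 0.3349 0.834 ] F [-8.2593  0.1548 -0.5683] gap 0.010206593249539691 t 12.5
Fn -8.249741998391702 Fu -0.426078483354804 Fz -0.5682908224471855 torque [-0.4074  1.1785  0.4688] toolyaw -0.0606224705692623 tilt 0.1903498588834699
roll -0.26306325751948917 disc [ 0.5729 -0.0118  0.1915] g(disc) -0.051485715736791754 L 0.18516446731413636 bar x at catch 0.5770103042657121
q0 0.1406131075379125
[[-0.02, -2.01, 0.01], [3.38, -0.02, 2.26]]
[[-0.02, -2.01, 0.01], [3.38, -0.02, 2.26]]
[[-0.02, -2.01, 0.01], [3.38, -0.02, 2.26]]
[[-0.02, -2.01, 0.01], [3.38, -0.02, 2.26]]
```

The bar is about in mid-slot (0.577, allowed range 0.5746 to 0.5786). I'll keep lowering.

>>> {"fn": "arm_command", "kwargs": {"rows": [[[0,-2.2,-0.1],[3.7,0.7,2.4],4],[[0,-2.2,-0.1],[3.6,0.7,2.4],4]]}}

```text
time_s: 12.7
tcp_pos: [0.5729, -0.0152, 0.2483]
orientation: [0.732, 0.679, 0.038, -0.04]
wrist_force: [-7.9, -1.0, -1.2]
finger_gap: 0.01
```

Run:
```python
from plan import *
g,q=st();roll();lower(-.053,0,2)
```

```text
g,q [-0.0528  0.0788] res mm [0.0027 0.539  1.0811] F [-7.9346 -0.9999 -1.2325] gap 0.009956873511583397 t 12.7
Fn -7.8440101675850995 Fu -1.55876124460349 Fz -1.232523658541146 torque [-0.5647  1.2005  0.3771] toolyaw -0.05756499009589858 tilt 0.11093387769058993
roll -0.4226353388053211 disc [ 0.573  -0.0083  0.1867] g(disc) -0.05075615700748726 L 0.1886810568870512 bar x at catch 0.5768319891989168
q0 0.05836844962132179
[[-0.01, -1.67, 0.01], [2.8, -0.0, 1.87]]
[[-0.01, -1.67, 0.01], [2.8, -0.0, 1.87]]
```

>>> {"fn": "arm_command", "kwargs": {"rows": [[[0,-2.0,-0.1],[2.9,0.7,2.2],4],[[0,-2.0,-0.1],[2.9,0.7,2.2],4],[[0,-1,-0.1],[0.5,0.7,1],4]]}}

```text
time_s: 13.0
tcp_pos: [0.5747, -0.0072, 0.2445]
orientation: [0.731, 0.682, 0.005, -0.01]
wrist_force: [-11.7, 1.9, 19.2]
finger_gap: 0.0095
```

Run:
```python
from plan import *
g,q=st();roll()
P=cap('side','side6.png')
a=cv2.imread('pics/side6.png')[160:235,190:290]
cv2.imwrite('pics/c6.png',cv2.resize(a,(800,600),interpolation=cv2.INTER_CUBIC))
```

```text
g,q [-0.0593  0.0021] res mm [0.0055 0.3897 0.6513] F [-11.6773   1.943   19.2279] gap 0.009480321142303244 t 13.0
Fn -11.792543009317601 Fu 1.03489090990739 Fz 19.22794168857794 torque [0.4375 1.9289 0.1088] toolyaw -0.05215673773394089 tilt 0.02018497962879036
roll -0.46853904128622437 disc [ 0.5743 -0.006   0.1825] g(disc) -0.056771013070364224 L 0.19106110657663067 bar x at catch 0.5783018337156125
```

View pics/c6.png

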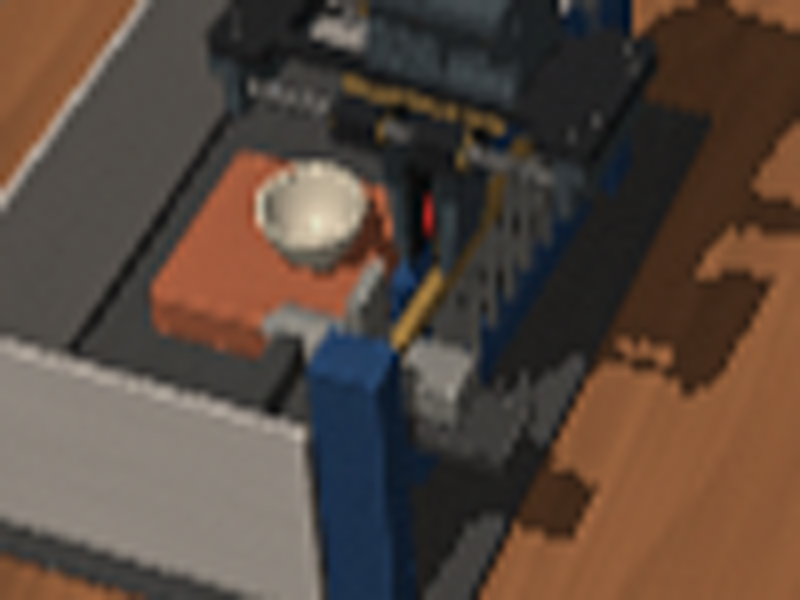

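Fz of 19 N and a disc height of 182.5 mm mean the bar is at its level stop, and the picture shows it behind the striker at (400,335). I'll relieve the down-pressure and ease the bar back onto the striker before letting go.

>>> {"fn": "arm_command", "kwargs": {"rows": [[[-0.2,0,0],[0,0.2,-0.8],4],[[-0.1,0,-0.1],[0,0.3,0],4],[[-0.1,0,-0.1],[0,0.2,0],4]]}}

```text
time_s: 13.35
tcp_pos: [0.5733, -0.0071, 0.2447]
orientation: [0.73, 0.683, 0.005, -0.009]
wrist_force: [-7.0, -3.0, 7.1]
finger_gap: 0.0099
```

Run:
```python
from plan import *
g,q=st();roll()
```

```text
g,q [-0.052   0.0019] res mm [0.0017 0.2536 0.4237] F [-7.0329 -3.0039  7.0966] gap 0.009918170953345453 t 13.35
Fn -6.805707090074545 Fu -3.488238344515136 Fz 7.0965768100527455 torque [-0.4146  1.1561  0.1827] toolyaw -0.0485611977637956 tilt 0.01836706779798052
roll -0.3585688613863549 disc [ 0.573  -0.0059  0.1827] g(disc) -0.04999604769179454 L 0.19109795433871626 bar x at catch 0.5766461975836967
```

>>> {"fn": "arm_command", "kwargs": {"rows": [[[-0.1,0,-0.1],[0,0.1,0],4],[[-0.1,0,-0.1],[0,0.1,0],4],[[-0.1,0,-0.1],[0,0.1,0],4],[[-0.1,0,-0.1],[0,0.0,0],4]]}}

```text
time_s: 13.75
tcp_pos: [0.572, -0.0071, 0.2448]
orientation: [0.728, 0.685, 0.006, -0.007]
wrist_force: [-4.6, -2.8, 1.5]
finger_gap: 0.0098
```

Run:
```python
from plan import *
g,q=st();roll()
```

```text
g,q [-0.045   0.0028] res mm [-0.      0.2318  0.3881] F [-4.5918 -2.8493  1.5409] gap 0.009823293533585941 t 13.75
Fn -4.403273412736758 Fu -3.1327406277997185 Fz 1.5409311769581138 torque [-0.3981  0.7292  0.243 ] toolyaw -0.042897566790021574 tilt 0.018703433180055323
roll -0.159646190623177 disc [ 0.5719 -0.006   0.1828] g(disc) -0.044154042330581136 L 0.1910357614503636 bar x at catch 0.5752179378205767
```

Fn is falling, so the striker is taking up the load. A little more easing.

>>> {"fn": "arm_command", "kwargs": {"rows": [[[-0.05,0,0],[0,0,0],4],[[0,0,0],[0,0,0],4],[[0,0,0],[0,-0.1,0],4],[[0,0,0],[0,-0.1,0],4]]}}

```text
time_s: 14.15
tcp_pos: [0.5718, -0.0071, 0.2448]
orientation: [0.729, 0.685, 0.006, -0.007]
wrist_force: [-3.0, -2.3, 0.2]
finger_gap: 0.0099
```

Run:
```python
from plan import *
g,q=st();roll()
```

```text
g,q [-0.0444  0.0028] res mm [-0.0002  0.2411  0.4035] F [-2.9892 -2.2515  0.1864] gap 0.009904209200960936 t 14.15
Fn -2.8430174297308826 Fu -2.4335033098956944 Fz 0.18638640106558926 torque [-0.3866  0.4651  0.1997] toolyaw -0.043984973181582274 tilt 0.019128865842383658
roll -0.10966507732863548 disc [ 0.5718 -0.006   0.1828] g(disc) -0.043831528694235955 L 0.19104769838587404 bar x at catch 0.5751390737644989
```

It is resting on the striker: no more travel and the force is decaying. Release and withdraw straight up.

>>> {"fn": "arm_command", "kwargs": {"rows": [[[0,0,0],[0,0,0],12],[[0,0,0],[0,0,0],16],[[0,0,0],[0,0,0],30],[[0,0,0],[0,0,0],45],[[0,0,0],[0,0,0],50],[[0,0,0],[0,0,0],50]]}}

```text
time_s: 14.75
tcp_pos: [0.5736, -0.0067, 0.2454]
orientation: [0.729, 0.685, 0.008, -0.006]
wrist_force: [-0.0, 0.3, 0.3]
finger_gap: 0.0453
```

>>> {"fn": "arm_command", "kwargs": {"rows": [[[0,0,0],[0,0,-10],50],[[0,0,0],[0,0,-20],50],[[0,0,0],[0,0,-30],50],[[0,0,0],[0,0,-40],50],[[0,0,0],[0,0,-40],50],[[0,0,0],[0,0,-20],50]]}}

```text
time_s: 15.35
tcp_pos: [0.5715, -0.0098, 0.4118]
orientation: [0.729, 0.685, 0.006, -0.008]
wrist_force: [0.1, 0.1, -0.2]
finger_gap: 0.05
```

>>> {"fn": "arm_command", "kwargs": {"rows": [[[0,0,0],[-20,-40,0],50],[[0,0,0],[-20,-45,0],50],[[0,0,0],[-20,-45,0],50],[[0,0,0],[-20,-45,0],50],[[0,0,0],[0,-20,0],50],[[0,0,0],[0,0,0],50],[[0,0,0],[0,0,0],50]]}}

```text
time_s: 16.05
tcp_pos: [0.3663, -0.0786, 0.4178]
orientation: [0.729, 0.685, 0.01, -0.002]
wrist_force: [1.0, -0.6, 0.1]
finger_gap: 0.0497
```

Run:
```python
from m import *
for n in('side','top'):
    p=cap(n,n+'7.png'); W=world(p); b,r,y=masks(p); z=W[...,2]
    roi=(W[...,0]>.4)&(W[...,0]<.7)&(abs(W[...,1]+.07)<.23)
    q=W[r&roi&(z>.13)]; print(n,' red',len(q),np.median(q,0) if len(q) else '')
    q=W[y&roi&(z>.1)&(W[...,1]>-.08)]
    if len(q): print(' yel',len(q),q.mean(0),lin(q),q[np.argsort(q[:,1])][-4:])
s=read_state(); print(s['time_s'],s['tcp_pos'],s['wrist_force'])
a=cv2.imread('pics/side7.png')[150:240,180:300]; b=cv2.imread('pics/top7.png')[140:230,210:330]
cv2.imwrite('pics/c7.png',np.vstack([cv2.resize(x,(400,300),interpolation=cv2.INTER_CUBIC) for x in (a,b)]))
```

```text
side  red 13 [ 0.5712 -0.0001  0.1905]
top  red 13 [ 0.5726 -0.0129  0.1914]
 yel 15 [ 0.5717 -0.0136  0.1517] [ 0.07    0.9975  0.5716 -0.0082] [[0.5743 0.0287 0.1526]
 [0.5777 0.0287 0.1514]
 [0.574  0.0319 0.155 ]
 [0.5782 0.0321 0.1472]]
16.15 [ 0.367  -0.0785  0.4175] [ 0.0395 -1.7897 -0.3216]
```

View pics/c7.png

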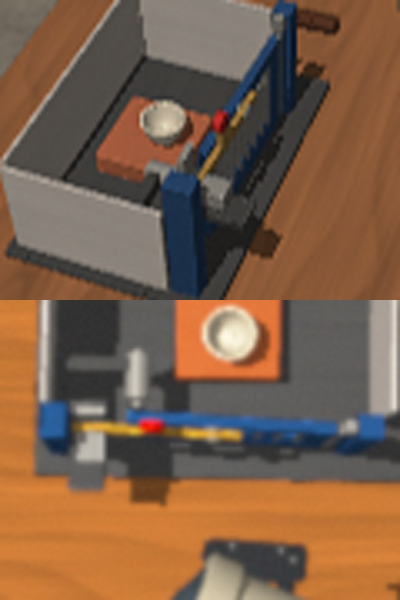

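After release, the top view shows the bar lying level between the striker and the back plate at (90,428). Its top is at about 151 mm (152 mm when level), and the disc at (150,425) is back at its level height. Handing in.

```bash
python3 -c "
from station import job_done
print(job_done())"
```

```text
the job is handed in; nothing more can be done
None
```

The gate is shut and held by its latch bar, and I handed the job in at about 16 s. No verdict was reported.

**What I did:** I pinched the red disc, lifted the bar to about 0.26 rad and swung the gate shut against the buffer. I felt the back plate as a clear stop: the push at the disc rose from about 9 N to 13.7 N with no more travel. I then backed off about 1 mm, lowered the bar in the slot to its level stop while still gripping it, and eased it back onto the striker before letting go.

**Last checks:**
- **Gate:** the angle is about -0.044 rad, worked out from the arm's position just before release.
- **Bar:** the pictures after release show it level in the slot behind the striker. Its top measures about 151 mm, against 152 mm when level.
- **Robot:** the gripper is well clear of everything.
- **Bystanders:** I kept clear of the other things on the bench. I did not measure them individually afterwards.

**What went less cleanly:**
- **Tool roll:** the tool rolled about 3.4° during the closing push because I left out a small turn. I corrected it before touching the back plate.
- **Level stop:** I pressed the bar on its level stop with about 19 N for a moment.
- **Catch force:** the force between bar and catch could not be read directly. From the push felt at the wrist it was a few newtons.

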